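# Set out the tea selection and the menu screen for a guest

## Task

Get the tea table ready for a guest: stand every tea carton upright on one of its short narrow ends (so that it is tall) on the brown runner, wholly on it and with its broad face squarely towards the runner's long sides. Swivel the little menu screen to face straight at the guest's cup, and lean the screen back to about 30 degrees from upright. Leave the cup, teapot and honey jar where they are.

Things in the scene. Friction and masses are not known exactly. Their poses are not given: they have to be found in the camera images.
- carton0: red flat tea carton with a cream label, 84 x 60 x 26 mm, about 90 g (60 to 130 g), rigid; may be absent. Lies flat on the table at the start. Origin at the centre of a broad 84 x 60 mm face (the lower one at the start); its x axis runs along the 84 mm length, y along the 60 mm width, z through the 26 mm thickness, pointing from the origin's face into the carton.
- carton0_center (a point): the centre of the red carton, 13 mm along its z axis from the body origin.
- carton1: green flat tea carton with a cream label, 84 x 60 x 26 mm, about 90 g (60 to 130 g), rigid; may be absent. Lies flat on the table at the start. Origin at the centre of a broad 84 x 60 mm face (the lower one at the start); its x axis runs along the 84 mm length, y along the 60 mm width, z through the 26 mm thickness, pointing from the origin's face into the carton.
- carton1_center (a point): the centre of the green carton, 13 mm along its z axis from the body origin.
- carton2: yellow flat tea carton with a cream label, 84 x 60 x 26 mm, about 90 g (60 to 130 g), rigid; may be absent. Lies flat on the table at the start. Origin at the centre of a broad 84 x 60 mm face (the lower one at the start); its x axis runs along the 84 mm length, y along the 60 mm width, z through the 26 mm thickness, pointing from the origin's face into the carton.
- carton2_center (a point): the centre of the yellow carton, 13 mm along its z axis from the body origin.
- carton3: blue flat tea carton with a cream label, 84 x 60 x 26 mm, about 90 g (60 to 130 g), rigid; may be absent. Lies flat on the table at the start. Origin at the centre of a broad 84 x 60 mm face (the lower one at the start); its x axis runs along the 84 mm length, y along the 60 mm width, z through the 26 mm thickness, pointing from the origin's face into the carton.
- carton3_center (a point): the centre of the blue carton, 13 mm along its z axis from the body origin.
- runner: brown bamboo runner fixed on the table: a flat mat 100 mm deep (x) by 380 mm long (y), 2 mm thick. Origin at the centre of its underside, on the table; its x axis points across it to the guests' side, away from the robot.
- stand: round dark foot, 156 mm across, 12 mm high, of the menu display, fixed to the table; origin at the centre of its underside, on the vertical swivel axis.
- swivel (a joint): swivel of the menu display about the vertical axis through the foot's centre, rad, growing anticlockwise seen from above, range -1.5 to 1.5; stiff (about 0.22 N m of friction), stays where it is left. It carries a fork, the screen and a side lever.
- display_front (a point): point on the swivel axis 120 mm above the table, also the centre of the screen and on its tilt axis; turns with the swivel but does not tilt. Its x axis is the level direction the screen faces, y is to its left, z up.
- lever_post (a point): top of the red upright round post, 14 mm in diameter, that stands on the swivel's side lever, 125 mm from the swivel axis along the y axis of display_front. Top 75 mm, foot 29 mm above the table (the lever is 10 mm thick below it). Pinch it from above and carry it round to swivel the display.
- tilt (a joint): tilt of the screen in its fork, rad: 0 is upright, growing as the screen leans back (its top edge goes away from the side it faces), range -0.35 to 1.2; balanced, stiff (about 0.15 N m of friction), stays where it is left. Tilt axis level, 120 mm above the table, along y of display_front, through the screen's centre.
- screen_top (a point): middle of the screen's top edge, 85 mm from the tilt axis. The screen is a black-backed panel 110 mm wide, 170 mm high, 10 mm thick, with a pale face. Its fork's two arms (22 x 6 mm) stand either side of it, 63 mm from its middle, up to 144 mm above the table.
- guest_cup: the guest's white cup in its saucer with red rims, one piece; saucer 148 mm across, cup 100 mm across and 68 mm high; origin on the table at its centre. The handle is at its y side. Leave it alone.
- teapot: pale green teapot, 120 mm across without spout and handle, 117 mm high; spout and handle reach 97 mm from its centre; origin on the table at its centre. Leave it alone.
- honey_jar: amber honey jar with brass lid, 64 mm across, 85 mm high; origin on the table at its centre. Leave it alone.

How it is judged:
By the outcome, as a careful person would: the job done as asked, in the order asked, and still so for the second after the job is handed in, with the robot touching nothing.
Of carton0, carton1, carton2, carton3 only 3 to 4 are there at a start; the rules pass over those that are not, and their reading is None.
At some moment in a run one of carton0, carton1, carton2, carton3 may be knocked a few centimetres aside while the robot is not near it.
Once in a run the grip may slacken for a moment while it holds something.
It also fails if it takes over 210 s, if anything falls off the work surface, if the arm or the gripper's body presses on something with over 40 N, if the wrist force passes 120 N, or if a joint passes its speed limit or range.

## Robot

A 6-joint arm with a two-finger parallel gripper is mounted at the origin on the work surface. World frame = base frame: x ahead of the robot, y to its left, z up, the work surface at z = 0. Lengths are in m, angles in rad, forces in N, time in s.
With the tool pointing down it reaches from about 0.325 to 0.9 m from the base axis. Payload 6.1 kg.
Tool frame: the origin (TCP) lies at the very end of the fingers, on their centre line; the grasp point (between the pads) lies 19 mm behind it; z points along the fingers, y is the line along which they close (so a half turn about z gives the same grasp; the last joint's range is limited). The gripper opens to 85 mm and grips with 20 to 120 N. Pads are 22 mm wide; open, the fingers measure 114 mm over their backs; the gripper's body (76 mm by 85 mm) begins 54 mm behind the grasp point. The pads swing forward as they close: fully open they stand 13 mm farther back than shut.
Start: joints at [-1.261, 0.22, 1.526, -0, 1.395, -0.126], TCP at [0.264, -0.567, 0.231] pointing down, gripper open.
Joint ranges: [-2.98, 2.98], [-0.91, 2.08], [0.09, 2.57], [-1.24, 4.39], [0.2, 2.65], [-2.68, 2.68]. Speed limits (rad/s): [2.57, 2.57, 3.01, 3.14, 3.14, 3.14].

## Interface

Orientations are given as a unit quaternion [w, x, y, z].
In Python, from station import manip gives the robot as it stands.
- The arm moves only by the tool play_rows, never from a script. Its argument "deltas" is one flat list of numbers, 6 for each row, row after row: the shift along the tool's x, y, z scaled (see below), then the turn, a rotation vector about the tool's x, y, z scaled (see below). A call has 1 to 20 rows; each row is the pose to reach, as a shift and turn from the pose commanded when the call began, along the tool's axes at that moment, turning the shorter way round; what a row does not reach only later rows make up. The controller multiplies each number of a shift by 50 cm and each number of a turn by 180 degrees. A row lasts 1/8 s, in which the tool goes at most 62.5 mm and 10.7 degrees, less where a joint would pass 70% of its speed; a pose out of reach is approached as far as the arm can. A call with a number of a shift or a turn outside -1 to 1 is refused whole. A call with a gripper value outside its range is refused whole. "claw" is the closure, from -1 (fully open) to 1 (shut), set as the call begins (left out, the last holds). The fingers move at their own pace and stop on an object; "newtons" is the grip in N (left out, the last holds). Time passes only in rows, so rows that repeat a pose let the fingers close. It gives the time, the measured TCP pose, the force, the opening and the grip force at its end, in the units of the state.
- manip.get_state(): the state, without advancing time (a new reading comes with each control period).
- manip.grab_frame(name): name is "side" or "top" or "wrist"; returns a dict with "frame" (420x560x3 uint8, red, green, blue), "fx", "fy", "cx", "cy" (pixels), "eye" and "attitude" of the camera in the world. Camera axes: x right, y down, z forward; pixel columns grow to the right and rows downward; lengths in m; the calibration is good to about 2 mm. A picture is of the moment at which its call begins. There is no depth.
- manip.finish_job(): hands the job in; it is judged then, once.
The state is a dict: "time": time; "joints": joint angles; "joint_velocities": joint speeds; "tau": joint torques, N m; "ee_pos": TCP position; "eef_rot": TCP orientation; "force": force on the tool from outside, world axes, zero at the start; "wrist_torque": the same for the moment, N m; "width": opening from 0.0 (shut) to 1.0 (fully open); "finger_force": force on a finger pad.
Only numpy, scipy, OpenCV 4.12 (cv2) and the standard library are available. Lean on these libraries where they do the work, as an engineer would, in place of code of your own. Each camera call takes 0.05 s, during which the arm holds its last target. There are 200 camera calls.

## Working session

There is one attempt and no reset: what is moved stays moved. The work goes in short steps, Python scripts to look and compute and a tool call to move; the robot and the scene stay as the last step left them, time stands still between calls to the robot, and variables do not carry over. Pictures are saved under pics/ and viewed, at most 14 in all, crops included, and the job is handed in when it is done.

Besides the shell and the picture viewer there is one more tool, called after "Call:" as name(argument=value, ...), one argument or row to a line, values as JSON. play_rows: Moves the arm, as the interface text tells. Its arguments: {"type":"object","properties":{"deltas":{"type":"array","items":{"type":"number"}},"claw":{"type":"number"},"newtons":{"type":"number"}},"required":["deltas"]}

```bash
mkdir -p pics; ls; cat > h.py <<'E'
import numpy as np, cv2
from scipy.spatial.transform import Rotation as R
from station import manip
def rot(q): return R.from_quat([q[1],q[2],q[3],q[0]])
def save(n,f): cv2.imwrite(n,cv2.cvtColor(f['frame'],cv2.COLOR_RGB2BGR))
def camR(f):
    a=np.array(f['attitude'],float)
    return a if a.shape==(3,3) else rot(a).as_matrix()
def ray(f,uv):
    uv=np.atleast_2d(uv).astype(float)
    d=np.c_[(uv[:,0]-f['cx'])/f['fx'],(uv[:,1]-f['cy'])/f['fy'],np.ones(len(uv))]
    return np.array(f['eye']),d@camR(f).T
def plane(f,uv,z):
    e,d=ray(f,uv); return e+d*((z-e[2])/d[:,2])[:,None]
def proj(f,p):
    c=(np.atleast_2d(p)-np.array(f['eye']))@camR(f)
    return np.c_[c[:,0]/c[:,2]*f['fx']+f['cx'],c[:,1]/c[:,2]*f['fy']+f['cy']]
E
python3 - <<'E'
from h import *
for n in ['top','side']:
    f=manip.grab_frame(n); save(f'pics/{n}0.png',f); print(n,f['fx'],f['fy'],f['cx'],f['cy'],f['eye'],f['attitude'])
print(manip.get_state())
E
```

```text
pics
top 536.5116966474392 536.5116966474392 282.1540190063013 199.4386023113718 [0.32409091 0.00869906 1.70266431] [ 0.06207036 -0.70197369  0.70731106 -0.05559919]
side 484.1726761027282 484.1726761027282 275.0531396864223 204.84435747893374 [0.1622767  1.40059695 1.01988221] [ 0.06469219 -0.12961922  0.86232694 -0.48518659]
{'time': 0.1, 'joints': array([-1.26112118e+00,  2.21173889e-01,  1.52751532e+00,  1.32037103e-05,
        1.39472388e+00, -1.26079240e-01]), 'joint_velocities': array([-0.00112966, -0.00075394, -0.00414505, -0.00143879, -0.00042816,
        0.00035278]), 'tau': array([ 1.41186098e-03, -4.98244858e+01, -3.90547693e+01, -1.91067297e-04,
        5.69807758e-03,  5.24850435e-06]), 'ee_pos': array([ 0.26364867, -0.56604981,  0.2302823 ]), 'eef_rot': array([-9.06982200e-04,  9.76358357e-01,  2.16156265e-01, -7.69675615e-05]), 'force': array([ 0.85324533,  0.39589578, -0.19476868]), 'wrist_torque': array([0.00766951, 0.01852617, 0.01691988]), 'finger_force': 0.0, 'width': 0.9969538342700381}
```

View pics/top0.png

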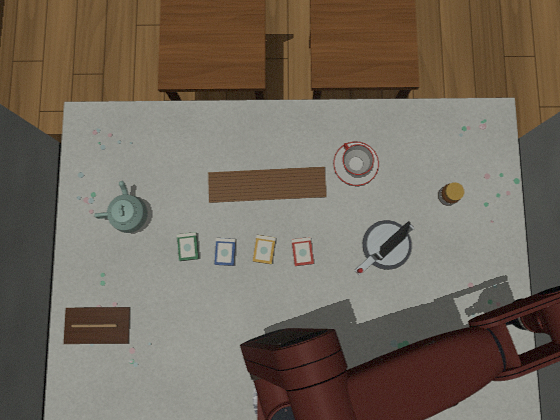

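View pics/side0.png

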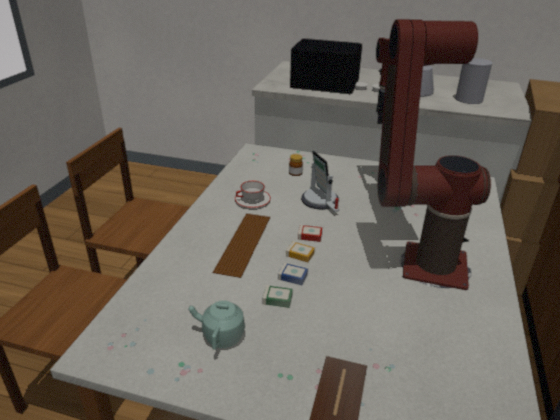

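The top view shows all four cartons: green (188,247), blue (225,252), yellow (264,249) and red (303,252). The runner spans (208..326, 167..202), the cup is at (357,163), the stand at (387,245), and the red post at (360,269). The side view agrees. Next I'll measure them.

```bash
cat > meas.py <<'E'
from h import *
HUE={'red':[(0,6),(174,180)],'green':[(60,88)],'yellow':[(18,26)],'blue':[(105,125)]}
def mask(f,c,smin=100,vmin=50):
    hsv=cv2.cvtColor(f['frame'],cv2.COLOR_RGB2HSV); m=np.zeros(hsv.shape[:2],np.uint8)
    for a,b in HUE[c]: m|=cv2.inRange(hsv,(a,smin,vmin),(b,255,255))
    return m
def hulls(m,amin=30):
    m=cv2.morphologyEx(m,cv2.MORPH_CLOSE,np.ones((3,3)))
    return [c for c in cv2.findContours(m,cv2.RETR_EXTERNAL,cv2.CHAIN_APPROX_NONE)[0] if cv2.contourArea(c)>amin]
def rect(f,c,z):
    """minAreaRect of a contour cast on plane z -> centre, long, short, yaw(long axis, deg)"""
    p=plane(f,c.reshape(-1,2),z)[:,:2].astype(np.float32)
    q=cv2.boxPoints(cv2.minAreaRect(p)); e1=q[1]-q[0]; e2=q[2]-q[1]
    L=e1 if np.linalg.norm(e1)>np.linalg.norm(e2) else e2
    return q.mean(0),np.linalg.norm(e1),np.linalg.norm(e2),(np.degrees(np.arctan2(L[1],L[0]))+90)%180-90
E
python3 - <<'E'
from meas import *
np.set_printoptions(precision=4,suppress=True)
f=manip.grab_frame('top')
hsv=cv2.cvtColor(f['frame'],cv2.COLOR_RGB2HSV)
for p in [(188,236),(225,264),(258,249),(295,252),(265,185),(362,268),(357,147),(387,262)]: print(p,hsv[p[1],p[0]])
for c in HUE:
    for h in hulls(mask(f,c)): print(c,cv2.boundingRect(h),*rect(f,h,.026))
m=cv2.inRange(hsv,(8,90,40),(17,255,140))
m[:150]=0
for h in hulls(m,300): print('run',cv2.boundingRect(h),*rect(f,h,.002))
print(f['eye'])
E
```

```text
(188, 236) [ 61  41 130]
(225, 264) [108 114 121]
(258, 249) [ 25  18 173]
(295, 252) [  8  67 152]
(265, 185) [ 14 127 104]
(362, 268) [ 15   9 120]
(357, 147) [20 16 98]
(387, 262) [ 78   8 154]
red (241, 291, 319, 129) [ 0.089  -0.3601] 0.9873005 0.29729387 -80.77159
red (292, 241, 22, 25) [ 0.437  -0.0394] 0.059759058 0.07201815 5.907181
red (337, 142, 39, 33) [ 0.7441 -0.2163] 0.10679463 0.118529186 43.2614
yellow (253, 238, 22, 26) [0.4447 0.0821] 0.07265141 0.059875757 -9.101547
yellow (445, 183, 19, 18) [ 0.6271 -0.5214] 0.054733325 0.057493962 89.50104
yellow (517, 92, 19, 17) [ 0.9273 -0.7731] 0.050673503 0.05935722 73.045105
yellow (320, 91, 18, 8) [ 0.9526 -0.1311] 0.058516797 0.022940567 -83.13069
yellow (193, 91, 62, 9) [0.9551 0.2135] 0.027523126 0.20070562 89.39859
yellow (340, 89, 58, 10) [ 0.9548 -0.262 ] 0.18731783 0.029670944 -88.72193
yellow (34, 81, 24, 23) [0.9726 0.7996] 0.036726657 0.0975489 45.294037
yellow (549, 77, 11, 15) [ 0.9833 -0.8732] 0.05158684 0.027232718 -22.109726
yellow (0, 73, 20, 24) [0.9984 0.9171] 0.06535234 0.054546244 -22.514954
yellow (42
[... 1828 characters left out ...]
8085166 0.06926346 44.04962
yellow (120, 4, 15, 19) [1.2485 0.541 ] 0.07347712 0.033680208 -13.351212
yellow (0, 3, 10, 26) [1.245  0.9577] 0.030555528 0.09071662 4.6215057
yellow (486, 0, 27, 47) [ 1.1983 -0.7022] 0.1649444 0.08499708 -0.6231384
yellow (112, 0, 18, 17) [1.2774 0.5727] 0.06054654 0.04963187 -39.3022
yellow (87, 0, 22, 27) [1.2521 0.6395] 0.078864895 0.07007586 -58.081753
yellow (70, 0, 17, 23) [1.2595 0.7073] 0.054919768 0.077179976 6.6734085
blue (215, 242, 20, 23) [0.4383 0.2042] 0.06846347 0.05894829 -0.43632507
run (64, 307, 66, 37) [0.2202 0.6025] 0.10899211 0.19992024 89.6658
run (208, 167, 118, 35) [0.6608 0.0732] 0.37698162 0.09882501 -87.61979
[0.3241 0.0087 1.7027]
```

```bash
python3 - <<'E'
from h import *
f=manip.grab_frame('top'); im=cv2.cvtColor(f['frame'],cv2.COLOR_RGB2BGR)
a=cv2.resize(im[135:285,320:470],(600,600),interpolation=cv2.INTER_CUBIC)
cv2.imwrite('pics/st.png',a)
E
```

```text
(no output)
```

View pics/st.png

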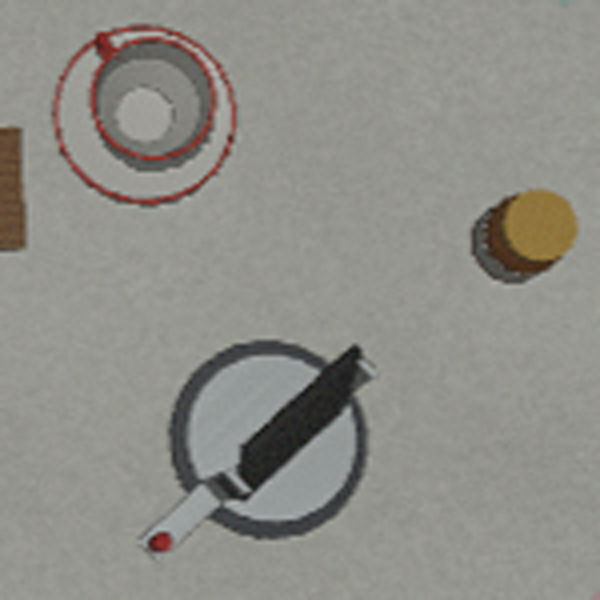

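```bash
cat > go.py <<'E'
from h import *
def pose(yaw,a): # degrees; a>0: tip swings towards -x (robot)
    return R.from_euler('z',yaw,degrees=True)*R.from_euler('y',a,degrees=True)*R.from_matrix(np.diag([1.,-1,-1]))
def rows(tgts,s=None):
    """tgts: (pos, yaw, a) -> prints one row each in play_rows units, all relative to present pose"""
    s=s or manip.get_state(); p0=np.array(s['ee_pos']); r0=rot(s['eef_rot'])
    for p,yaw,a in tgts:
        d=r0.inv().apply(np.array(p)-p0)/.5; w=(r0.inv()*pose(yaw,a)).as_rotvec()/np.pi
        n=max(np.linalg.norm(d)*.5/.0625,np.linalg.norm(w)*180/10.7)
        print(np.round(np.r_[d,w],4).tolist(),'rows>=%.1f'%n)
E
python3 - <<'E'
from go import *
from meas import *
rows([((.42,-.10,.32),0,0),((.40,.26,.32),0,0)])
f=manip.grab_frame('top')
z=lambda uv,h: plane(f,uv,h)[0]
hsv=cv2.cvtColor(f['frame'],cv2.COLOR_RGB2HSV)
m=mask(f,'red',110,60); m[:255]=0;m[285:]=0;m[:,:345]=0;m[:,375:]=0
c=np.argwhere(m)[:,::-1].mean(0); print('post px',c,z(c,.075))
m=mask(f,'red',80,60)[135:195,325:385]
h=np.argwhere(m)[:,::-1]+[325,135]; (cc,rr)=cv2.minEnclosingCircle(h.astype(np.float32)); print('saucer',cc,rr*2/f['fx']*1.69,z(cc,.012),z(cc,.02))
g=(hsv[...,2]<105)&(hsv[...,1]<60); g=g.astype(np.uint8); g[:215]=0;g[275:]=0;g[:,:355]=0;g[:,425:]=0
h=np.argwhere(g)[:,::-1]; r=np.hypot(*(h-[387,244.7]).T); h=h[(r>19)&(r<26)]
e=cv2.fitEllipse(h.astype(np.float32)); print('foot',e,z(e[0],.006),z((387,244.7),.012))
E
```

```text
[0.677, -0.7136, -0.1778, -0.0004, 0.0, 0.1387] rows>=8.0
[0.9447, -1.3832, -0.1769, -0.0004, 0.0, 0.1387] rows>=13.5
post px [359.83333333 270.11111111] [ 0.3805103 -0.2093084  0.075    ]
saucer (355.92474365234375, 162.63377380371094) 0.1447194382268329 [ 0.72694808 -0.21572472  0.012     ] [ 0.72504181 -0.21466278  0.02      ]
foot ((386.94818115234375, 244.27890014648438), (45.38657760620117, 46.68748474121094), 134.8164825439453) [ 0.46317085 -0.30650622  0.006     ] [ 0.46135383 -0.30550244  0.012     ]
```

Call:
play_rows(
  deltas=[0.677,-0.7136,-0.1778,0,0,0.1387,0.677,-0.7136,-0.1778,0,0,0.1387,0.677,-0.7136,-0.1778,0,0,0.1387,0.677,-0.7136,-0.1778,0,0,0.1387,0.677,-0.7136,-0.1778,0,0,0.1387,0.677,-0.7136,-0.1778,0,0,0.1387,0.677,-0.7136,-0.1778,0,0,0.1387,0.677,-0.7136,-0.1778,0,0,0.1387,0.677,-0.7136,-0.1778,0,0,0.1387,0.677,-0.7136,-0.1778,0,0,0.1387,0.677,-0.7136,-0.1778,0,0,0.1387],
  claw=-1,
  newtons=60,
)

```text
time: 1.62
ee_pos: [0.4196, -0.1015, 0.3197]
eef_rot: [0.0, 1.0, -0.001, -0.0]
force: [-0.4, 0.0, -0.2]
width: 1.009
finger_force: 0.0
```

```bash
python3 - <<'E'
from go import *
s=manip.get_state(); print(s['joints'],s['ee_pos'],s['eef_rot'],s['time'])
rows([((.40,.26,.32),0,0)])
E
```

```text
[-4.20192051e-01 -3.03790170e-01  1.87070311e+00 -4.11392645e-04
  1.57556697e+00  1.15285702e+00] [ 0.41956019 -0.10152235  0.31968014] [ 7.38142853e-06  9.99999245e-01 -1.12726259e-03 -4.88936315e-04] 1.625
[-0.0408, -0.723, -0.0006, 0.0, 0.0003, -0.0007] rows>=5.8
```

Call:
play_rows(
  deltas=[-0.0408,-0.723,-0.0006,0,0.0003,-0.0007,-0.0408,-0.723,-0.0006,0,0.0003,-0.0007,-0.0408,-0.723,-0.0006,0,0.0003,-0.0007,-0.0408,-0.723,-0.0006,0,0.0003,-0.0007,-0.0408,-0.723,-0.0006,0,0.0003,-0.0007,-0.0408,-0.723,-0.0006,0,0.0003,-0.0007,-0.0408,-0.723,-0.0006,0,0.0003,-0.0007,-0.0408,-0.723,-0.0006,0,0.0003,-0.0007,-0.0408,-0.723,-0.0006,0,0.0003,-0.0007],
)

```text
time: 2.75
ee_pos: [0.4003, 0.2596, 0.3204]
eef_rot: [0.0, 1.0, -0.0, 0.0]
force: [-0.2, -0.1, -0.1]
width: 0.997
finger_force: 0.0
```

```bash
python3 - <<'E'
from go import *
s=manip.get_state(); print(s['joints'],s['ee_pos'],s['eef_rot'],s['time'])
f=manip.grab_frame('wrist'); save('pics/w1.png',f); print(f['eye'],camR(f),f['fx'])
E
```

```text
[ 4.10323064e-01 -1.86542461e-01  1.77360014e+00 -7.27869312e-04
  1.55397973e+00  1.98188835e+00] [0.40030193 0.25958752 0.32036042] [ 2.22780390e-04  9.99999824e-01 -3.78462261e-04  3.99819589e-04] 2.75
[0.46987507 0.25954481 0.46332651] [[-4.53914818e-04 -9.61524694e-01 -2.74718142e-01]
 [-9.99999891e-01  4.67356870e-04  1.65245634e-05]
 [ 1.12502635e-04  2.74718119e-01 -9.61524801e-01]] 331.6729465053397
```

View pics/w1.png

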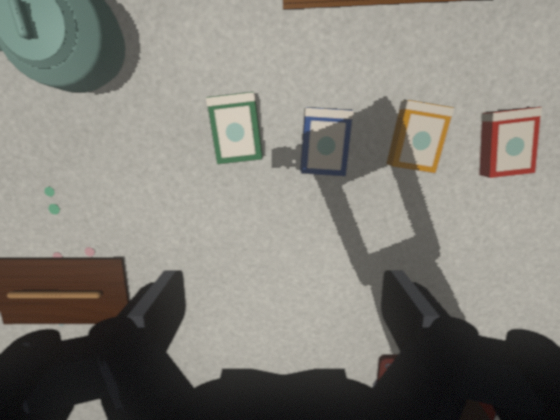

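The wrist view from z=0.32 shows green (235,130), blue (327,142), yellow (422,138) and red (513,143). Each carton has a cream band at its far end. The camera sits on the tool's +x side.

```bash
cat >> meas.py <<'E'
def carton(f,uv,z=.026):
    """whole carton top: everything near uv unlike the grey table"""
    u,v=map(int,uv); w=45; im=f['frame'][max(v-w,0):v+w,max(u-w,0):u+w].astype(float)
    hsv=cv2.cvtColor(im.astype(np.uint8),cv2.COLOR_RGB2HSV)
    m=((hsv[...,1]>60)|((hsv[...,1]>14)&(hsv[...,2]>150))).astype(np.uint8)*255
    m=cv2.morphologyEx(m,cv2.MORPH_OPEN,np.ones((3,3)))
    hs=hulls(m,800)
    h=max(hs,key=cv2.contourArea)+np.array([max(u-w,0),max(v-w,0)])
    return rect(f,h,z),h
E
python3 - <<'E'
from meas import *
f=manip.grab_frame('wrist')
hsv=cv2.cvtColor(f['frame'],cv2.COLOR_RGB2HSV)
for p in [(235,118),(230,100),(290,120),(180,180),(325,115),(315,120),(430,108),(515,125),(215,140),(485,150)]: print(p,hsv[p[1],p[0]])
for c,p in dict(green=(235,130),blue=(327,142),yellow=(422,138),red=(513,143)).items():
    r,h=carton(f,p); print(c,r)
E
```

```text
(235, 118) [ 19  29 212]
(230, 100) [ 18  29 211]
(290, 120) [ 21  18 181]
(180, 180) [ 25  17 182]
(325, 115) [ 18  25 200]
(315, 120) [114  33 149]
(430, 108) [ 18  33 192]
(515, 125) [ 20  30 186]
(215, 140) [ 66  84 118]
(485, 150) [  4 112  82]
green (array([0.45850968, 0.32365787], dtype=float32), np.float32(0.11001582), np.float32(0.11812074), np.float32(89.977615))
blue (array([0.4534807 , 0.20524351], dtype=float32), np.float32(0.092097886), np.float32(0.11142052), np.float32(89.97781))
yellow (array([0.4484412 , 0.07951777], dtype=float32), np.float32(0.111434646), np.float32(0.12721226), np.float32(89.97922))
red (array([ 0.4420951 , -0.03870022], dtype=float32), np.float32(0.112336345), np.float32(0.13623305), np.float32(89.97928))
```

```bash
sed -i "s/    m=((hsv\[...,1\]>60).*/    m=(cv2.medianBlur(hsv[...,1],5)>22).astype(np.uint8)*255/" meas.py
python3 - <<'E'
from meas import *
f=manip.grab_frame('wrist'); im=f['frame'][...,::-1].copy()
for c,p in dict(green=(235,130),blue=(327,142),yellow=(422,138),red=(513,143)).items():
    r,h=carton(f,p); print(c,r)
    b=cv2.boxPoints(cv2.minAreaRect(h)); cv2.drawContours(im,[b.astype(int)],0,(255,0,255),1)
cv2.imwrite('pics/w1b.png',cv2.resize(im[80:200,190:570],None,fx=2,fy=2))
s=manip.get_state()['joints']
E
```

```text
green (array([0.46158603, 0.32071742], dtype=float32), np.float32(0.06307815), np.float32(0.08461181), np.float32(6.267296))
blue (array([0.44396743, 0.204723  ], dtype=float32), np.float32(0.08231709), np.float32(0.061110906), np.float32(-4.1685867))
yellow (array([0.45123243, 0.08548017], dtype=float32), np.float32(0.08820634), np.float32(0.07306419), np.float32(-8.452438))
red (array([ 0.44308627, -0.03241543], dtype=float32), np.float32(0.07726931), np.float32(0.088142805), np.float32(6.610626))
```

View pics/w1b.png

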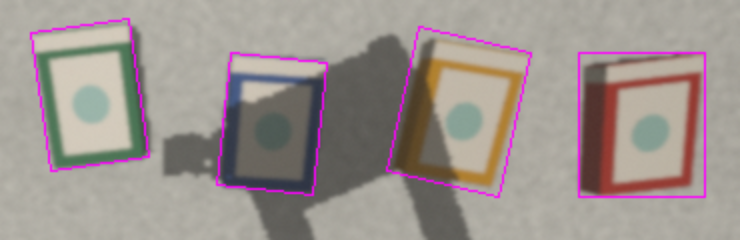

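```bash
cat >> go.py <<'E'
def Tm(p,r):
    T=np.eye(4); T[:3,:3]=r.as_matrix() if hasattr(r,'as_matrix') else r; T[:3,3]=p; return T
def tool(): s=manip.get_state(); return Tm(s['ee_pos'],rot(s['eef_rot']))
def flat(c,yaw,z=.013): return Tm([c[0],c[1],z],R.from_euler('z',yaw,degrees=True))
RUN=np.array([.6608,.0732]); RYAW=2.4
def stood(off,z=.044): # off along runner y
    B=R.from_euler('z',RYAW,degrees=True).as_matrix()
    xr,yr,zw=B.T; return Tm(np.r_[RUN+off*yr[:2],z],np.c_[-zw,yr,xr])
def rowsT(Ts):
    T0=tool()
    for T in Ts:
        D=np.linalg.inv(T0)@T; d=D[:3,3]/.5; w=R.from_matrix(D[:3,:3]).as_rotvec()/np.pi
        n=max(np.linalg.norm(d)*.5/.0625,np.linalg.norm(w)*180/10.7)
        print(np.round(np.r_[d,w],4).tolist(),'rows>=%.1f'%n)
E
python3 - <<'E'
from go import *
rows([((.46,.30,.25),93,0)])
E
```

```text
[0.1196, -0.0797, 0.1414, 0.0003, -0.0003, -0.5167] rows>=8.7
```

Call:
play_rows(
  deltas=[0.1196,-0.08,0.14,0,0,-0.5167,0.1196,-0.08,0.14,0,0,-0.5167,0.1196,-0.08,0.14,0,0,-0.5167,0.1196,-0.08,0.14,0,0,-0.5167,0.1196,-0.08,0.14,0,0,-0.5167,0.1196,-0.08,0.14,0,0,-0.5167,0.1196,-0.08,0.14,0,0,-0.5167,0.1196,-0.08,0.14,0,0,-0.5167,0.1196,-0.08,0.14,0,0,-0.5167,0.1196,-0.08,0.14,0,0,-0.5167,0.1196,-0.08,0.14,0,0,-0.5167],
)

```text
time: 4.28
ee_pos: [0.4596, 0.3011, 0.2506]
eef_rot: [0.0, 0.689, 0.725, 0.0]
force: [0.2, -0.6, -0.1]
width: 1.001
finger_force: 0.0
```

```bash
python3 - <<'E'
from go import *
rows([((.50,.322,.25),186,0)])
E
```

```text
[0.0376, 0.0829, 0.0013, 0.0003, 0.0003, -0.5169] rows>=8.7
```

Call:
play_rows(
  deltas=[0.0376,0.083,0,0,0,-0.517,0.0376,0.083,0,0,0,-0.517,0.0376,0.083,0,0,0,-0.517,0.0376,0.083,0,0,0,-0.517,0.0376,0.083,0,0,0,-0.517,0.0376,0.083,0,0,0,-0.517,0.0376,0.083,0,0,0,-0.517,0.0376,0.083,0,0,0,-0.517,0.0376,0.083,0,0,0,-0.517,0.0376,0.083,0,0,0,-0.517,0.0376,0.083,0,0,0,-0.517],
)

```text
time: 5.65
ee_pos: [0.4999, 0.3224, 0.2506]
eef_rot: [0.0, -0.052, 0.999, -0.0]
force: [0.6, 0.4, 0.0]
width: 1.0
finger_force: 0.0
```

```bash
cat >> meas.py <<'E'
def at(name,p):
    """carton near world p as seen by a camera -> centre xy, yaw"""
    f=manip.grab_frame(name); uv=proj(f,[p[0],p[1],.026])[0]; r,h=carton(f,uv)
    print('uv',uv.round(),'ctr',r[0].round(4),'size',np.round(r[1:3],4),'yaw %.1f'%r[3]); return r[0],r[3]
E
python3 - <<'E'
from go import *; from meas import *
print(manip.get_state()['joints'])
c,y=at('wrist',(.4615,.3205)); f=manip.grab_frame('wrist'); save('pics/w2.png',f)
d=R.from_euler('z',y,degrees=True).apply([1,0,0])
rows([(np.r_[c,.10]-.05*d,180+y,30),(np.r_[c,.001],180+y,30)])
E
```

```text
[ 4.40498377e-01  1.35991818e-01  1.58623544e+00 -3.98545110e-04
  1.41857436e+00 -1.23511280e+00]
uv [285. 152.] ctr [0.4611 0.3213] size [0.0613 0.0838] yaw 6.3
[0.1777, 0.0057, 0.3011, -0.0003, -0.1664, -0.0011] rows>=2.8
[0.0779, 0.006, 0.4992, -0.0003, -0.1664, -0.0011] rows>=4.0
```

Call:
play_rows(
  deltas=[0.1777,0.0057,0.301,0,-0.1664,-0.001,0.1777,0.0057,0.301,0,-0.1664,-0.001,0.1777,0.0057,0.301,0,-0.1664,-0.001,0.1777,0.0057,0.301,0,-0.1664,-0.001,0.128,0.006,0.4,0,-0.1664,-0.001,0.103,0.006,0.45,0,-0.1664,-0.001,0.09,0.006,0.475,0,-0.1664,-0.001,0.0779,0.006,0.499,0,-0.1664,-0.001,0.0779,0.006,0.499,0,-0.1664,-0.001,0.0779,0.006,0.499,0,-0.1664,-0.001],
)

```text
time: 7.0
ee_pos: [0.4611, 0.3213, 0.0015]
eef_rot: [0.259, -0.053, 0.964, 0.014]
force: [-0.7, 1.1, -0.7]
width: 0.998
finger_force: 0.0
```

Call:
play_rows(
  deltas=[0,0,0,0,0,0,0,0,0,0,0,0,0,0,0,0,0,0,0,0,0,0,0,0,0,0,0,0,0,0,0,0,0,0,0,0],
  claw=1,
  newtons=60,
)

```text
time: 7.75
ee_pos: [0.4613, 0.3216, 0.0021]
eef_rot: [0.259, -0.054, 0.964, 0.014]
force: [-4.3, -2.0, 6.0]
width: 0.691
finger_force: 65.0
```

```bash
python3 - <<'E'
from go import *; import json
s=manip.get_state(); print(s['joints'],s['ee_pos'],s['force'],s['wrist_torque'],s['width'],s['finger_force'])
G=np.linalg.inv(tool())@flat([.4611,.3213],6.3); np.save('G.npy',G)
print(G.round(4))
T=tool(); T[2,3]+=.15; rowsT([T])
inv=np.linalg.inv(G)
for T in [stood(.138,.16)@inv,stood(.138,.045)@inv]: print(T.round(3))
f=manip.grab_frame('side'); save('pics/s2.png',f)
E
```

```text
[ 0.61215726  0.16478559  2.19654116 -0.68266257  0.39195676 -0.4840407 ] [0.46126823 0.32159282 0.00206442] [-4.27340871 -1.95978777  6.00475706] [-0.16987679  0.29880892 -0.09457497] 0.6909111932418773 64.98124837875366
[[-8.653e-01 -1.200e-03 -5.012e-01 -5.300e-03]
 [-1.200e-03  1.000e+00 -4.000e-04 -3.000e-04]
 [ 5.012e-01  3.000e-04 -8.653e-01 -9.600e-03]
 [ 0.000e+00  0.000e+00  0.000e+00  1.000e+00]]
[-0.1504, -0.0001, -0.2596, -0.0, 0.0, 0.0] rows>=2.4
[[-0.501 -0.042 -0.865  0.644]
 [-0.022  0.999 -0.036  0.211]
 [ 0.865  0.001 -0.501  0.16 ]
 [ 0.     0.     0.     1.   ]]
[[-0.501 -0.042 -0.865  0.644]
 [-0.022  0.999 -0.036  0.211]
 [ 0.865  0.001 -0.501  0.045]
 [ 0.     0.     0.     1.   ]]
```

```bash
python3 - <<'E'
from go import *
inv=np.linalg.inv(np.load('G.npy'))
T=tool(); T[2,3]+=.15; rowsT([T,stood(.138,.16)@inv])
E
```

```text
[-0.1504, -0.0001, -0.2596, -0.0, 0.0, 0.0] rows>=2.4
[-0.4511, -0.2608, -0.103, -0.0068, 0.4998, 0.0234] rows>=8.4
```

Call:
play_rows(
  deltas=[-0.1504,0,-0.26,0,0,0,-0.1504,0,-0.26,0,0,0,-0.1504,0,-0.26,0,0,0,-0.4511,-0.2608,-0.103,-0.0068,0.4998,0.0234,-0.4511,-0.2608,-0.103,-0.0068,0.4998,0.0234,-0.4511,-0.2608,-0.103,-0.0068,0.4998,0.0234,-0.4511,-0.2608,-0.103,-0.0068,0.4998,0.0234,-0.4511,-0.2608,-0.103,-0.0068,0.4998,0.0234,-0.4511,-0.2608,-0.103,-0.0068,0.4998,0.0234,-0.4511,-0.2608,-0.103,-0.0068,0.4998,0.0234,-0.4511,-0.2608,-0.103,-0.0068,0.4998,0.0234,-0.4511,-0.2608,-0.103,-0.0068,0.4998,0.0234,-0.4511,-0.2608,-0.103,-0.0068,0.4998,0.0234,-0.4511,-0.2608,-0.103,-0.0068,0.4998,0.0234,-0.4511,-0.2608,-0.103,-0.0068,0.4998,0.0234],
)

```text
time: 9.68
ee_pos: [0.645, 0.211, 0.1642]
eef_rot: [-0.496, -0.019, 0.868, -0.01]
force: [0.5, 0.1, -0.9]
width: 0.69
finger_force: 65.6
```

```bash
python3 - <<'E'
from go import *
s=manip.get_state(); print(s['joints'],s['ee_pos'],s['force'],s['width'],s['finger_force'])
inv=np.linalg.inv(np.load('G.npy'))
rowsT([stood(.138,.16)@inv,stood(.138,.047)@inv])
fs=[manip.grab_frame(n) for n in('side','wrist')]
a=fs[0]['frame'][180:390,120:400]; a=cv2.resize(a,(400,300)); b=cv2.resize(fs[1]['frame'],(400,300))
cv2.imwrite('pics/p1.png',np.hstack([a,b])[...,::-1])
E
```

```text
[ 0.15275847  1.41844168  0.12980293  0.19312454  2.62147012 -1.34798024] [0.64497255 0.2110489  0.16417965] [ 0.45639291  0.0868569  -0.8859556 ] 0.6900045805123057 65.5685019493103
[-0.0066, -0.0002, 0.006, -0.0001, 0.0022, 0.0001] rows>=0.1
[-0.2014, -0.0006, 0.1206, -0.0001, 0.0022, 0.0001] rows>=1.9
```

View pics/p1.png

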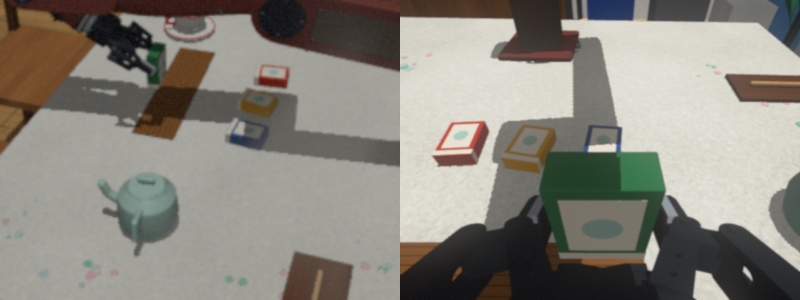

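The carton is held firmly and turned upright, but j3 and j5 are near their limits. I'll fit the link lengths and choose a placing that the arm can reach.

```bash
cat > kin.py <<'E'
from go import *
from scipy.optimize import least_squares
D=[([-1.26112,.221174,1.527515,0,1.394724,-.126079],[.26365,-.56605,.23028]),
([-.420192,-.30379,1.870703,-.00041,1.575567,1.152857],[.41956,-.10152,.31968]),
([.410323,-.186542,1.7736,-.000728,1.55398,1.981888],[.400302,.259588,.32036]),
([.440498,.135992,1.586235,-.0004,1.418574,-1.235113],[.4999,.3224,.2506]),
([.612157,.164786,2.196541,-.682663,.391957,-.484041],[.461268,.321593,.002064]),
([.152758,1.418442,.129803,.193125,2.62147,-1.34798],[.644973,.211049,.16418])]
LO=np.array([-2.98,-.91,.09,-1.24,.2,-2.68]);HI=np.array([2.98,2.08,2.57,4.39,2.65,2.68])
def fk(q,k):
    a1,d1,L1,L2,d6,off,e=k
    r=lambda ax,t:R.from_euler(ax,t)
    A=r('z',q[0]); p=A.apply([a1,off,d1])
    A=A*r('y',q[1]); p=p+A.apply([0,0,L1])
    A=A*r('y',q[2]); p=p+A.apply([e,0,L2])
    A=A*r('z',q[3])*r('y',q[4]); p=p+A.apply([0,0,d6])
    return p,A*r('z',q[5]+C6)
C6=-np.pi/2
K=least_squares(lambda k:np.concatenate([fk(q,k)[0]-p for q,p in D]),[0,.3,.4,.4,.2,.08,0]).x
def ik(T,q0):
    g=lambda q:np.r_[fk(q,K)[0]-T[:3,3],.3*(R.from_matrix(T[:3,:3]).inv()*fk(q,K)[1]).as_rotvec()]
    s=least_squares(g,np.clip(q0,LO+1e-3,HI-1e-3),bounds=(LO,HI)); return s.x,np.abs(s.fun).max()
E
python3 - <<'E'
from kin import *
np.set_printoptions(precision=3,suppress=True)
print(K,[np.abs(fk(q,K)[0]-p).max().round(4) for q,p in D])
s=manip.get_state(); print((fk(s['joints'],K)[1].inv()*rot(s['eef_rot'])).as_rotvec())
G=np.load('G.npy'); import go
q0=np.array(D[-1][0])
for dx in (0,-.02):
  go.RUN=np.array([.6608+dx,.0732])
  for extra in (0,10,20):
    for off in (.138,-.138):
      Gi=np.linalg.inv(Tm([0,0,0],R.from_euler('y',0))@G) 
      for z in (.16,.046):
        T=stood(off,z)@Gi
        c=stood(off,z); # turn tool about carton's y by extra
        Q=Tm([0,0,0],R.from_euler('y',extra,degrees=True)); T=c@Q@Gi
        q,e=ik(T,q0+[0,.1,.3,0,-.3,0]); print(dx,extra,off,z,'err %.4f'%e,q, T[:3,2])
E
```

```text
[-0.     0.311  0.412  0.548  0.334  0.079  0.052] [np.float64(0.0), np.float64(0.0), np.float64(0.0), np.float64(0.0), np.float64(0.0), np.float64(0.0)]
[ 0.    -0.     3.142]
0 0 0.138 0.16 err 0.0000 [0.152 1.426 0.128 0.194 2.622 1.794] [-0.865 -0.036 -0.501]
0 0 0.138 0.046 err 0.0020 [0.152 1.566 0.09  0.166 2.518 1.761] [-0.865 -0.036 -0.501]
0 0 -0.138 0.16 err 0.0000 [-0.139  1.322  0.309 -0.275  2.532  1.251] [-0.865 -0.036 -0.501]
0 0 -0.138 0.046 err 0.0000 [-0.139  1.475  0.252 -0.243  2.438  1.291] [-0.865 -0.036 -0.501]
0 10 0.138 0.16 err 0.0214 [0.142 1.405 0.229 0.247 2.65  1.829] [-0.938 -0.039 -0.343]
0 10 0.138 0.046 err 0.0240 [0.142 1.602 0.09  0.22  2.611 1.799] [-0.938 -0.039 -0.343]
0 10 -0.138 0.16 err 0.0132 [-0.133  1.413  0.226 -0.376  2.65   1.168] [-0.938 -0.039 -0.343]
0 10 -0.138 0.046 err 0.0157 [-0.135  1.609  0.09  -0.335  2.603  1.213] [-0.938 -0.039 -0.343]
0 20 0.138 0.16 err 0.0436 [0.128 1.369 0.356 0.31  2.65  1.876] [-0.984 -0.041 -0.175]
0 20 0.138 0.046 err 0.0425 [0.131 1.605 0.148 0.284 2.65  1.85 ] [-0.984 -0.041 -0.175]
0 20 -0.138 0.
[... 624 characters left out ...]
] [-0.938 -0.039 -0.343]
-0.02 10 0.138 0.046 err 0.0103 [0.149 1.613 0.09  0.222 2.627 1.802] [-0.938 -0.039 -0.343]
-0.02 10 -0.138 0.16 err 0.0021 [-0.137  1.389  0.284 -0.365  2.65   1.181] [-0.938 -0.039 -0.343]
-0.02 10 -0.138 0.046 err 0.0008 [-0.137  1.62   0.09  -0.342  2.62   1.208] [-0.938 -0.039 -0.343]
-0.02 20 0.138 0.16 err 0.0337 [0.135 1.348 0.406 0.297 2.65  1.863] [-0.984 -0.041 -0.175]
-0.02 20 0.138 0.046 err 0.0309 [0.139 1.591 0.191 0.275 2.65  1.84 ] [-0.984 -0.041 -0.175]
-0.02 20 -0.138 0.16 err 0.0258 [-0.129  1.358  0.404 -0.434  2.65   1.137] [-0.984 -0.041 -0.175]
-0.02 20 -0.138 0.046 err 0.0229 [-0.132  1.605  0.182 -0.408  2.65   1.163] [-0.984 -0.041 -0.175]
```

```bash
sed -i 's/RUN=np.array(\[.6608,.0732\])/RUN=np.array([.6408,.0732])/' go.py; sed -i 's/^C6=.*/C6=np.pi\/2/' kin.py; python3 - <<'E'
from go import *
inv=np.linalg.inv(np.load('G.npy'))
rowsT([stood(.138,z)@inv for z in (.12,.07,.048,.0445)])
E
```

```text
[-0.0553, 0.0015, 0.081, -0.0001, 0.0021, 0.0001] rows>=0.8
[-0.1415, 0.0013, 0.1317, -0.0001, 0.0021, 0.0001] rows>=1.5
[-0.1794, 0.0013, 0.154, -0.0001, 0.0021, 0.0001] rows>=1.9
[-0.1854, 0.0013, 0.1575, -0.0001, 0.0021, 0.0001] rows>=1.9
```

Call:
play_rows(
  deltas=[-0.0553,0.0015,0.081,0,0.002,0,-0.0553,0.0015,0.081,0,0.002,0,-0.1415,0.0013,0.1317,0,0.002,0,-0.1415,0.0013,0.1317,0,0.002,0,-0.1415,0.0013,0.1317,0,0.002,0,-0.1415,0.0013,0.1317,0,0.002,0],
)

```text
time: 10.52
ee_pos: [0.6241, 0.2106, 0.0678]
eef_rot: [-0.5, -0.019, 0.866, -0.01]
force: [-1.3, 0.8, -1.2]
width: 0.689
finger_force: 70.7
```

```bash
python3 - <<'E'
from go import *
s=manip.get_state(); print(s['joints'],s['ee_pos'],s['force'],s['width'],s['finger_force'])
inv=np.linalg.inv(np.load('G.npy'))
rowsT([stood(.138,z)@inv for z in (.07,.048,.0445)])
E
```

```text
[ 0.15536955  1.40332127  0.3390136   0.15289803  2.43856075 -1.39820184] [0.62407901 0.2105887  0.06784231] [-1.32388599  0.7771441  -1.22280089] 0.6891218936848127 70.72920799255371
[0.0034, 0.0006, -0.002, 0.0, -0.0007, 0.0] rows>=0.0
[-0.0347, 0.0006, 0.02, 0.0, -0.0007, 0.0] rows>=0.3
[-0.0408, 0.0005, 0.0235, 0.0, -0.0007, 0.0] rows>=0.4
```

Call:
play_rows(
  deltas=[-0.017,0.0006,0.01,0,-0.0007,0,-0.0347,0.0006,0.02,0,-0.0007,0,-0.0408,0.0005,0.0235,0,-0.0007,0,-0.0408,0.0005,0.0235,0,-0.0007,0,-0.0408,0.0005,0.0235,0,-0.0007,0],
)

```text
time: 11.15
ee_pos: [0.6222, 0.2106, 0.045]
eef_rot: [-0.503, -0.019, 0.864, -0.01]
force: [-2.5, 0.1, 13.4]
width: 0.69
finger_force: 71.4
```

```bash
python3 - <<'E'
from go import *
s=manip.get_state(); print(s['ee_pos'],s['force'],s['wrist_torque'])
T=tool()@np.load('G.npy'); print(T.round(4))
E
```

```text
[0.62219605 0.21062954 0.04500654] [-2.46714307  0.06538516 13.41256552] [-0.07083361  1.81464046 -0.06453404]
[[-8.600e-03 -4.300e-02  9.990e-01  6.331e-01]
 [-2.000e-04  9.991e-01  4.300e-02  2.108e-01]
 [-1.000e+00  1.000e-04 -8.600e-03  4.510e-02]
 [ 0.000e+00  0.000e+00  0.000e+00  1.000e+00]]
```

Call:
play_rows(
  deltas=[0,0,0,0,0,0,0,0,0,0,0,0,0,0,0,0,0,0,0,0,-0.06,0,0,0,0,0,-0.12,0,0,0,0,0,-0.2,0,0,0,0,0,-0.2,0,0,0],
  claw=-0.8,
)

```text
time: 12.02
ee_pos: [0.6539, 0.201, 0.0984]
eef_rot: [-0.486, -0.016, 0.874, -0.005]
force: [0.1, -0.1, -0.5]
width: 0.903
finger_force: 0.0
```

```bash
python3 - <<'E'
from go import *
s=manip.get_state(); print(s['joints'],s['ee_pos'],s['force'])
f=manip.grab_frame('wrist'); g=manip.grab_frame('side')
a=cv2.resize(g['frame'][180:390,120:400],(400,300)); b=cv2.resize(f['frame'],(400,300))
cv2.imwrite('pics/p2.png',np.hstack([a,b])[...,::-1])
rows([((.60,.205,.32),182.4,-30),((.50,.205,.25),176,0)])
E
```

```text
[ 0.1377534   1.50361982  0.08818794  0.16701549  2.55466835 -1.3812401 ] [0.65394699 0.20104351 0.09837327] [ 0.06299836 -0.07345145 -0.52830198]
[0.4366, 0.0132, -0.1455, 0.0033, -0.1568, -0.0005] rows>=3.7
[0.4229, 0.0191, 0.0982, -0.0149, -0.3232, 0.0311] rows>=5.5
```

View pics/p2.png

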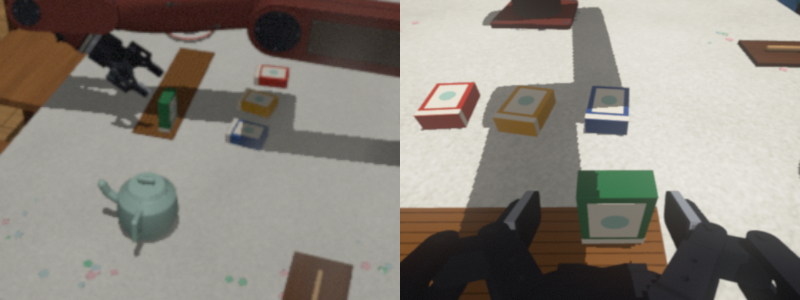

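Green is standing on the runner; the side view (167,108) and the wrist view both show it squared and upright. The retreat ran out of reach, so I'll compute the next move from the commanded pose.

```bash
cat >> kin.py <<'E'
def rowsC(T0,Ts,q=None):
    q=manip.get_state()['joints'] if q is None else q
    for T in Ts:
        if isinstance(T,tuple): T=Tm(T[0],pose(*T[1:]))
        D=np.linalg.inv(T0)@T; d=D[:3,3]/.5; w=R.from_matrix(D[:3,:3]).as_rotvec()/np.pi
        n=max(np.linalg.norm(d)*.5/.0625,np.linalg.norm(w)*180/10.7); q,e=ik(T,q); mg=np.minimum(q-LO,HI-q)
        print(np.round(np.r_[d,w],4).tolist(),'rows>=%.1f'%n,'ikerr %.4f margin %.2f j%d'%(e,mg.min(),mg.argmin()+1))
E
python3 - <<'E'
from kin import *
T0=Tm([.6222,.2106,.045],R.from_quat([-.019,.864,-.010,-.503])); T0[:3,3]-=.1*T0[:3,2]
print(T0.round(3))
rowsC(T0,[((.635,.208,.20),182.4,-45),((.50,.205,.25),176,0)])
E
```

```text
[[-0.493 -0.043 -0.869  0.709]
 [-0.023  0.999 -0.036  0.214]
 [ 0.87   0.002 -0.494  0.094]
 [ 0.     0.     0.     1.   ]]
[0.2571, -0.0057, 0.0249, 0.0001, -0.0856, 0.0007] rows>=2.1 ikerr 0.0000 margin 0.37 j5
[0.4773, 0.0, 0.2103, -0.0184, -0.3353, 0.0328] rows>=5.7 ikerr 0.0000 margin 0.84 j3
```

Call:
play_rows(
  deltas=[0.2571,-0.0057,0.0249,0,-0.0856,0,0.2571,-0.0057,0.0249,0,-0.0856,0,0.2571,-0.0057,0.0249,0,-0.0856,0,0.4773,0,0.2103,-0.0184,-0.3353,0.0328,0.4773,0,0.2103,-0.0184,-0.3353,0.0328,0.4773,0,0.2103,-0.0184,-0.3353,0.0328,0.4773,0,0.2103,-0.0184,-0.3353,0.0328,0.4773,0,0.2103,-0.0184,-0.3353,0.0328,0.4773,0,0.2103,-0.0184,-0.3353,0.0328,0.4773,0,0.2103,-0.0184,-0.3353,0.0328,0.4773,0,0.2103,-0.0184,-0.3353,0.0328,0.4773,0,0.2103,-0.0184,-0.3353,0.0328],
  claw=-1,
)

```text
time: 13.62
ee_pos: [0.4388, 0.1933, 0.241]
eef_rot: [0.014, 0.04, 0.999, 0.003]
force: [-0.8, -0.1, -0.2]
width: 1.001
finger_force: 0.0
```

```bash
cat > pick.py <<'E'
import sys; from kin import *; from meas import *
c,y=at('wrist',(float(sys.argv[1]),float(sys.argv[2])))
np.save('C.npy',[c[0],c[1],y])
d=R.from_euler('z',y,degrees=True).apply([1,0,0])
rowsC(tool(),[(np.r_[c,.10]-.05*d,180+y,30),(np.r_[c,.001]-.01*d,180+y,30)] if 0 else [(np.r_[c,.10]-.05*d,180+y,30),(np.r_[c,.05]-.025*d,180+y,30),(np.r_[c,.025]-.0125*d,180+y,30),(np.r_[c,.001],180+y,30)])
E
cat > lift.py <<'E'
import sys; from kin import *
off=float(sys.argv[1]); C=np.load('C.npy'); s=manip.get_state(); print(s['width'],s['finger_force'])
G=np.linalg.inv(tool())@flat(C[:2],C[2]); np.save('G.npy',G); inv=np.linalg.inv(G)
T=tool(); T[2,3]+=.15
rowsC(tool(),[T]+[stood(off,z)@inv for z in (.17,.12,.07,.053)])
E
python3 pick.py .444 .2045
```

```text
uv [292. 186.] ctr [0.443  0.2039] size [0.0843 0.0601] yaw -3.1
[0.1009, 0.0175, 0.2792, -0.0002, -0.1575, -0.0085] rows>=2.7 ikerr 0.0000 margin 0.12 j3
[0.0538, 0.0181, 0.3806, -0.0002, -0.1575, -0.0085] rows>=3.1 ikerr 0.0000 margin 0.14 j3
[0.0302, 0.0185, 0.4313, -0.0002, -0.1575, -0.0085] rows>=3.5 ikerr 0.0000 margin 0.16 j3
[0.0066, 0.0188, 0.48, -0.0002, -0.1575, -0.0085] rows>=3.8 ikerr 0.0000 margin 0.17 j5
```

Call:
play_rows(
  deltas=[0.1009,0.0175,0.2792,0,-0.1575,-0.0085,0.1009,0.0175,0.2792,0,-0.1575,-0.0085,0.1009,0.0175,0.2792,0,-0.1575,-0.0085,0.1009,0.0175,0.2792,0,-0.1575,-0.0085,0.0538,0.0181,0.3806,0,-0.1575,-0.0085,0.0302,0.0185,0.4313,0,-0.1575,-0.0085,0.018,0.0187,0.456,0,-0.1575,-0.0085,0.0066,0.0188,0.48,0,-0.1575,-0.0085,0.0066,0.0188,0.48,0,-0.1575,-0.0085,0.0066,0.0188,0.48,0,-0.1575,-0.0085],
)

```text
time: 14.92
ee_pos: [0.4452, 0.2044, 0.0033]
eef_rot: [0.261, 0.026, 0.965, -0.007]
force: [-0.2, -0.1, -0.1]
width: 1.005
finger_force: 0.0
```

Call:
play_rows(
  deltas=[0,0,0,0,0,0,0,0,0,0,0,0,0,0,0,0,0,0,0,0,0,0,0,0,0,0,0,0,0,0,0,0,0,0,0,0],
  claw=1,
  newtons=70,
)

```text
time: 15.68
ee_pos: [0.4435, 0.2045, 0.0029]
eef_rot: [0.261, 0.026, 0.965, -0.007]
force: [-3.1, -1.6, 7.0]
width: 0.686
finger_force: 73.1
```

```bash
python3 lift.py .046
```

```text
0.6862756988333492 73.07937383651733
[-0.151, 0.0001, -0.2592, 0.0, -0.0, -0.0] rows>=2.4 ikerr 0.0000 margin 0.25 j3
[-0.4954, -0.1502, -0.097, 0.0085, 0.4996, -0.0325] rows>=8.4 ikerr 0.0000 margin 0.16 j5
[-0.445, -0.1502, -0.0106, 0.0085, 0.4996, -0.0325] rows>=8.4 ikerr 0.0000 margin 0.21 j5
[-0.3947, -0.1503, 0.0758, 0.0085, 0.4996, -0.0325] rows>=8.4 ikerr 0.0000 margin 0.26 j5
[-0.3776, -0.1503, 0.1051, 0.0085, 0.4996, -0.0325] rows>=8.4 ikerr 0.0000 margin 0.27 j5
```

Call:
play_rows(
  deltas=[-0.151,0,-0.2592,0,0,0,-0.151,0,-0.2592,0,0,0,-0.151,0,-0.2592,0,0,0,-0.4954,-0.1502,-0.097,0.0085,0.4996,-0.0325,-0.4954,-0.1502,-0.097,0.0085,0.4996,-0.0325,-0.4954,-0.1502,-0.097,0.0085,0.4996,-0.0325,-0.4954,-0.1502,-0.097,0.0085,0.4996,-0.0325,-0.4954,-0.1502,-0.097,0.0085,0.4996,-0.0325,-0.4954,-0.1502,-0.097,0.0085,0.4996,-0.0325,-0.4954,-0.1502,-0.097,0.0085,0.4996,-0.0325,-0.4954,-0.1502,-0.097,0.0085,0.4996,-0.0325,-0.4954,-0.1502,-0.097,0.0085,0.4996,-0.0325,-0.4954,-0.1502,-0.097,0.0085,0.4996,-0.0325,-0.445,-0.1502,-0.0106,0.0085,0.4996,-0.0325,-0.3947,-0.1503,0.0758,0.0085,0.4996,-0.0325,-0.3776,-0.1503,0.1051,0.0085,0.4996,-0.0325,-0.3776,-0.1503,0.1051,0.0085,0.4996,-0.0325,-0.3776,-0.1503,0.1051,0.0085,0.4996,-0.0325],
)

```text
time: 17.92
ee_pos: [0.6298, 0.1192, 0.0546]
eef_rot: [-0.497, -0.018, 0.868, -0.01]
force: [0.1, 0.1, -1.3]
width: 0.687
finger_force: 76.1
```

```bash
cat > low.py <<'E'
import sys; from kin import *
s=manip.get_state(); print(s['ee_pos'],s['force'],s['width'],s['finger_force'])
print('carton',(tool()@np.load('G.npy'))[:3].round(4).tolist())
off=float(sys.argv[1]); inv=np.linalg.inv(np.load('G.npy')); rowsC(tool(),[stood(off,z)@inv for z in (.048,.0445)])
E
python3 low.py .046; python3 - <<'E'
from h import *
f=manip.grab_frame('wrist'); cv2.imwrite('pics/b1.png',cv2.resize(f['frame'],(400,300))[...,::-1])
E
```

```text
[0.62977004 0.11922468 0.05464368] [ 0.13816732  0.08255996 -1.25492972] 0.6866525168671469 76.09703063964844
carton [[0.0035, -0.0419, 0.9991, 0.6398], [0.0001, 0.9991, 0.0419, 0.119], [-1.0, -0.0001, 0.0035, 0.0551]]
[-0.0113, 0.0004, 0.0088, -0.0, 0.0011, -0.0] rows>=0.1 ikerr 0.0000 margin 0.27 j5
[-0.0173, 0.0003, 0.0124, -0.0, 0.0011, -0.0] rows>=0.2 ikerr 0.0000 margin 0.28 j5
```

View pics/b1.png

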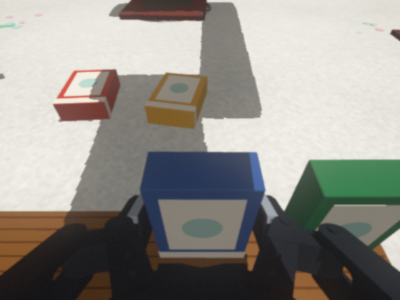

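Call:
play_rows(
  deltas=[-0.0113,0.0004,0.0088,0,0.0011,0,-0.0173,0.0003,0.0124,0,0.0011,0,-0.0173,0.0003,0.0124,0,0.0011,0,-0.0173,0.0003,0.0124,0,0.0011,0],
)

```text
time: 18.48
ee_pos: [0.6283, 0.1192, 0.0458]
eef_rot: [-0.5, -0.018, 0.866, -0.01]
force: [1.5, -1.0, 14.7]
width: 0.685
finger_force: 77.1
```

Call:
play_rows(
  deltas=[0,0,0,0,0,0,0,0,0,0,0,0,0,0,0,0,0,0,0,0,-0.04,0,0,0,0,0,-0.08,0,0,0,0,0,-0.08,0,0,0],
  claw=-0.7,
)

```text
time: 19.23
ee_pos: [0.6568, 0.1201, 0.0558]
eef_rot: [-0.504, -0.018, 0.863, -0.01]
force: [0.2, -0.9, -2.1]
width: 0.853
finger_force: 0.0
```

```bash
python3 - <<'E'
from kin import *
s=manip.get_state(); print(s['ee_pos'],s['force'],s['width'])
rowsC(tool(),[((.655,.119,.20),182.4,-50),((.50,.082,.25),172,0)])
E
```

```text
[0.65681096 0.12005295 0.05580236] [ 0.17916854 -0.90395355 -2.07553582] 0.8526039514754101
[0.253, -0.0019, -0.1386, 0.0002, -0.0586, -0.0001] rows>=2.3 ikerr 0.0000 margin 0.25 j5
[0.4938, -0.063, 0.0846, -0.0304, -0.3354, 0.0522] rows>=5.7 ikerr 0.0000 margin 0.76 j3
```

Call:
play_rows(
  deltas=[0.253,-0.0019,-0.1386,0,-0.0586,0,0.253,-0.0019,-0.1386,0,-0.0586,0,0.253,-0.0019,-0.1386,0,-0.0586,0,0.4938,-0.063,0.0846,-0.0304,-0.3354,0.0522,0.4938,-0.063,0.0846,-0.0304,-0.3354,0.0522,0.4938,-0.063,0.0846,-0.0304,-0.3354,0.0522,0.4938,-0.063,0.0846,-0.0304,-0.3354,0.0522,0.4938,-0.063,0.0846,-0.0304,-0.3354,0.0522,0.4938,-0.063,0.0846,-0.0304,-0.3354,0.0522,0.4938,-0.063,0.0846,-0.0304,-0.3354,0.0522,0.4938,-0.063,0.0846,-0.0304,-0.3354,0.0522],
  claw=-1,
)

```text
time: 20.6
ee_pos: [0.5018, 0.0821, 0.2551]
eef_rot: [0.006, 0.069, 0.998, 0.001]
force: [0.0, -0.3, 0.8]
width: 1.003
finger_force: 0.0
```

```bash
python3 pick.py .45 .082
```

```text
uv [276. 137.] ctr [0.4507 0.0809] size [0.086  0.0649] yaw -8.0
[0.2047, -0.0172, 0.3069, 0.0006, -0.1635, -0.0002] rows>=3.0 ikerr 0.0014 margin 0.00 j3
[0.1557, -0.0174, 0.4074, 0.0006, -0.1635, -0.0002] rows>=3.5 ikerr 0.0000 margin 0.02 j3
[0.1312, -0.0175, 0.4577, 0.0006, -0.1635, -0.0002] rows>=3.8 ikerr 0.0000 margin 0.05 j3
[0.1067, -0.0176, 0.5059, 0.0006, -0.1635, -0.0002] rows>=4.1 ikerr 0.0000 margin 0.08 j3
```

```bash
python3 - <<'E'
from kin import *
c=np.load('C.npy'); y=c[2]; c=c[:2]
rowsC(tool(),[(np.r_[c+[.02,0],.10],180+y,20),(np.r_[c,.05],180+y,30),(np.r_[c,.025],180+y,30),(np.r_[c,.001],180+y,30)])
E
```

```text
[0.0651, -0.0117, 0.3083, 0.0006, -0.1079, -0.0002] rows>=2.5 ikerr 0.0000 margin 0.28 j3
[0.1057, -0.0174, 0.4079, 0.0006, -0.1635, -0.0002] rows>=3.4 ikerr 0.0000 margin 0.08 j3
[0.1062, -0.0175, 0.4579, 0.0006, -0.1635, -0.0002] rows>=3.8 ikerr 0.0000 margin 0.07 j3
[0.1067, -0.0176, 0.5059, 0.0006, -0.1635, -0.0002] rows>=4.1 ikerr 0.0000 margin 0.08 j3
```

Call:
play_rows(
  deltas=[0.0651,-0.0117,0.3083,0,-0.1079,0,0.0651,-0.0117,0.3083,0,-0.1079,0,0.0651,-0.0117,0.3083,0,-0.1079,0,0.0651,-0.0117,0.3083,0,-0.1079,0,0.1057,-0.0174,0.4079,0,-0.1635,0,0.1057,-0.0174,0.4079,0,-0.1635,0,0.1062,-0.0175,0.4579,0,-0.1635,0,0.1065,-0.0175,0.485,0,-0.1635,0,0.1067,-0.0176,0.506,0,-0.1635,0,0.1067,-0.0176,0.506,0,-0.1635,0,0.1067,-0.0176,0.506,0,-0.1635,0],
)

```text
time: 22.02
ee_pos: [0.4519, 0.0809, 0.0017]
eef_rot: [0.259, 0.068, 0.963, -0.017]
force: [-0.3, 0.4, 0.7]
width: 1.003
finger_force: 0.0
```

Call:
play_rows(
  deltas=[0,0,0,0,0,0,0,0,0,0,0,0,0,0,0,0,0,0,0,0,0,0,0,0,0,0,0,0,0,0,0,0,0,0,0,0],
  claw=1,
  newtons=70,
)

```text
time: 22.78
ee_pos: [0.45, 0.081, 0.001]
eef_rot: [0.259, 0.068, 0.963, -0.017]
force: [-5.4, 0.3, 9.5]
width: 0.692
finger_force: 72.2
```

```bash
sed -i 's/T\[2,3\]+=.15/T[2,3]+=.12; T[0,3]+=.05/' lift.py; python3 lift.py -.046
```

```text
0.6916053314609931 72.21960783004761
[-0.206, 0.0145, -0.158, -0.0, -0.0, 0.0] rows>=2.1 ikerr 0.0000 margin 0.22 j3
[-0.493, -0.0562, -0.1066, 0.0173, 0.4986, -0.061] rows>=8.5 ikerr 0.0000 margin 0.18 j5
[-0.4429, -0.0564, -0.0201, 0.0173, 0.4986, -0.061] rows>=8.5 ikerr 0.0000 margin 0.23 j5
[-0.3927, -0.0567, 0.0664, 0.0173, 0.4986, -0.061] rows>=8.5 ikerr 0.0000 margin 0.28 j5
[-0.3757, -0.0568, 0.0958, 0.0173, 0.4986, -0.061] rows>=8.5 ikerr 0.0000 margin 0.29 j5
```

Call:
play_rows(
  deltas=[-0.206,0.0145,-0.158,0,0,0,-0.206,0.0145,-0.158,0,0,0,-0.206,0.0145,-0.158,0,0,0,-0.493,-0.0562,-0.1066,0.0173,0.4986,-0.061,-0.493,-0.0562,-0.1066,0.0173,0.4986,-0.061,-0.493,-0.0562,-0.1066,0.0173,0.4986,-0.061,-0.493,-0.0562,-0.1066,0.0173,0.4986,-0.061,-0.493,-0.0562,-0.1066,0.0173,0.4986,-0.061,-0.493,-0.0562,-0.1066,0.0173,0.4986,-0.061,-0.493,-0.0562,-0.1066,0.0173,0.4986,-0.061,-0.493,-0.0562,-0.1066,0.0173,0.4986,-0.061,-0.493,-0.0562,-0.1066,0.0173,0.4986,-0.061,-0.493,-0.0562,-0.1066,0.0173,0.4986,-0.061,-0.4429,-0.0564,-0.0201,0.0173,0.4986,-0.061,-0.3927,-0.0567,0.0664,0.0173,0.4986,-0.061,-0.3757,-0.0568,0.0958,0.0173,0.4986,-0.061,-0.3757,-0.0568,0.0958,0.0173,0.4986,-0.061,-0.3757,-0.0568,0.0958,0.0173,0.4986,-0.061],
)

```text
time: 25.02
ee_pos: [0.6313, 0.0267, 0.0554]
eef_rot: [-0.498, -0.017, 0.867, -0.01]
force: [0.4, 0.2, -0.3]
width: 0.685
finger_force: 75.7
```

```bash
python3 low.py -.046; python3 - <<'E'
from h import *
f=manip.grab_frame('wrist'); cv2.imwrite('pics/y1.png',cv2.resize(f['frame'],(400,300))[...,::-1])
E
```

```text
[0.63134157 0.02668977 0.05538417] [ 0.38813238  0.20117947 -0.31477137] 0.6849704772044535 75.74774265289307
carton [[0.0026, -0.042, 0.9991, 0.6433], [-0.0005, 0.9991, 0.042, 0.0271], [-1.0, -0.0006, 0.0026, 0.0547]]
[-0.011, 0.0003, 0.0077, -0.0001, 0.0008, -0.0002] rows>=0.1 ikerr 0.0000 margin 0.29 j5
[-0.017, 0.0003, 0.0112, -0.0001, 0.0008, -0.0002] rows>=0.2 ikerr 0.0000 margin 0.30 j5
```

View pics/y1.png

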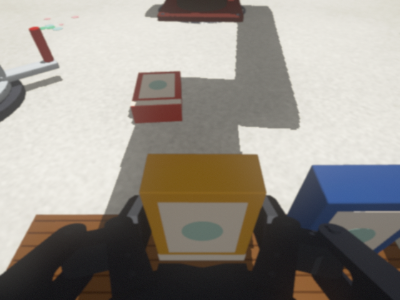

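Yellow is held square next to the standing blue carton, so I'll lower and release it.

Call:
play_rows(
  deltas=[-0.011,0.0003,0.0077,0,0.0008,0,-0.017,0.0003,0.0112,0,0.0008,0,-0.017,0.0003,0.0112,0,0.0008,0,-0.017,0.0003,0.0112,0,0.0008,0],
)

```text
time: 25.58
ee_pos: [0.6301, 0.0268, 0.0456]
eef_rot: [-0.501, -0.017, 0.865, -0.01]
force: [1.1, -1.2, 11.4]
width: 0.688
finger_force: 76.4
```

Call:
play_rows(
  deltas=[0,0,0,0,0,0,0,0,0,0,0,0,0,0,0,0,0,0,0,0,-0.04,0,0,0,0,0,-0.08,0,0,0,0,0,-0.08,0,0,0],
  claw=-0.7,
)

```text
time: 26.32
ee_pos: [0.6643, 0.0283, 0.0602]
eef_rot: [-0.501, -0.017, 0.865, -0.01]
force: [-0.4, -0.2, 0.2]
width: 0.854
finger_force: 0.0
```

```bash
python3 - <<'E'
from kin import *
s=manip.get_state(); print(s['ee_pos'],s['force'],s['width'])
rowsC(tool(),[((.655,.027,.20),182.4,-50),((.50,-.03,.25),186,0)])
E
```

```text
[0.66428459 0.02829176 0.06015264] [-0.37556587 -0.20787507  0.16633196] 0.854012585658761
[0.2518, -0.0021, -0.1232, 0.0004, -0.0562, -0.0006] rows>=2.2 ikerr 0.0000 margin 0.27 j5
[0.495, -0.1037, 0.0995, 0.0106, -0.3339, -0.0189] rows>=5.6 ikerr 0.0000 margin 0.75 j3
```

Call:
play_rows(
  deltas=[0.2518,-0.0021,-0.1232,0,-0.0562,0,0.2518,-0.0021,-0.1232,0,-0.0562,0,0.2518,-0.0021,-0.1232,0,-0.0562,0,0.495,-0.1037,0.0995,0.0106,-0.3339,-0.0189,0.495,-0.1037,0.0995,0.0106,-0.3339,-0.0189,0.495,-0.1037,0.0995,0.0106,-0.3339,-0.0189,0.495,-0.1037,0.0995,0.0106,-0.3339,-0.0189,0.495,-0.1037,0.0995,0.0106,-0.3339,-0.0189,0.495,-0.1037,0.0995,0.0106,-0.3339,-0.0189,0.495,-0.1037,0.0995,0.0106,-0.3339,-0.0189,0.495,-0.1037,0.0995,0.0106,-0.3339,-0.0189],
  claw=-1,
)

```text
time: 27.7
ee_pos: [0.4994, -0.03, 0.2517]
eef_rot: [-0.001, -0.052, 0.999, 0.0]
force: [0.7, -0.2, -0.2]
width: 1.002
finger_force: 0.0
```

```bash
python3 - <<'E'
s=open('pick.py').read().split('d=R.')[0]+"rowsC(tool(),[(np.r_[c+[.02,0],.10],180+y,20),(np.r_[c,.05],180+y,30),(np.r_[c,.025],180+y,30),(np.r_[c,.001],180+y,30)])\n"
open('pick.py','w').write(s)
E
python3 pick.py .443 -.036
```

```text
uv [283. 135.] ctr [ 0.4433 -0.0392] size [0.0635 0.087 ] yaw 6.2
[0.0744, -0.0107, 0.3034, -0.0001, -0.1119, -0.0014] rows>=2.5 ikerr 0.0000 margin 0.24 j3
[0.1139, -0.0065, 0.4035, -0.0002, -0.1675, -0.0014] rows>=3.4 ikerr 0.0000 margin 0.02 j3
[0.1138, -0.0066, 0.4535, -0.0002, -0.1675, -0.0014] rows>=3.7 ikerr 0.0000 margin 0.02 j3
[0.1137, -0.0066, 0.5015, -0.0002, -0.1675, -0.0014] rows>=4.1 ikerr 0.0042 margin 0.00 j6
```

```bash
python3 - <<'E'
from kin import *
import go
c=np.load('C.npy'); y=c[2]; c=c[:2]; d=R.from_euler('z',y,degrees=True).apply([1,0,0])[:2]
for a,o in ((30,.015),(25,.015),(22,.012)):
    print(a,o); p=c+o*d
    L=[(np.r_[p+[.02,0],.10],180+y,a-10),(np.r_[p,.05],180+y,a),(np.r_[p,.025],180+y,a),(np.r_[p,.001],180+y,a)]
    T=Tm(L[3][0],pose(*L[3][1:])); inv=np.linalg.inv(np.linalg.inv(T)@flat(c,y))
    rowsC(tool(),L+[Tm([.50,-.05,.15],pose(186,0)),stood(-.138,.15)@inv,stood(-.138,.045)@inv])
E
```

```text
30 0.015
[0.0444, -0.0105, 0.3033, -0.0001, -0.1119, -0.0014] rows>=2.5 ikerr 0.0000 margin 0.27 j3
[0.0839, -0.0064, 0.4034, -0.0002, -0.1675, -0.0014] rows>=3.3 ikerr 0.0000 margin 0.06 j3
[0.0838, -0.0064, 0.4534, -0.0002, -0.1675, -0.0014] rows>=3.7 ikerr 0.0000 margin 0.05 j6
[0.0837, -0.0065, 0.5014, -0.0002, -0.1675, -0.0014] rows>=4.1 ikerr 0.0032 margin 0.00 j6
[0.0039, -0.0399, 0.2032, 0.0001, -0.0008, -0.0] rows>=1.7 ikerr 0.0000 margin 0.65 j3
[-0.2607, -0.0982, 0.2325, -0.0103, 0.3324, 0.0182] rows>=5.6 ikerr 0.0000 margin 0.22 j5
[-0.2613, -0.0983, 0.4425, -0.0103, 0.3324, 0.0182] rows>=5.6 ikerr 0.0000 margin 0.31 j5
25 0.015
[0.0444, -0.0105, 0.3033, -0.0, -0.0841, -0.0014] rows>=2.5 ikerr 0.0000 margin 0.34 j3
[0.0839, -0.0064, 0.4034, -0.0002, -0.1397, -0.0014] rows>=3.3 ikerr 0.0000 margin 0.13 j3
[0.0838, -0.0064, 0.4534, -0.0002, -0.1397, -0.0014] rows>=3.7 ikerr 0.0000 margin 0.12 j3
[0.0837, -0.0065, 0.5014, -0.0002, -0.1397, -0.0014] rows>=4.1 ikerr 0.0000 margin 0.12 j3
[0.0039, -0.0399, 0.2032, 0.0001, -0.0008, -0.0] rows>=1.7 ikerr 0.0000 margin 0.65 j3
[-0.2607, -0.0982, 0.2325, -0.0112, 0.3602, 0.0178] rows>=6.1 ikerr 0.0000 margin 0.11 j5
[-0.2613, -0.0983, 0.4425, -0.0112, 0.3602, 0.0178] rows>=6.1 ikerr 0.0000 margin 0.18 j5
22 0.012
[0.0504, -0.0106, 0.3033, 0.0, -0.0675, -0.0014] rows>=2.5 ikerr 0.0000 margin 0.38 j3
[0.0899, -0.0064, 0.4034, -0.0001, -0.123, -0.0014] rows>=3.3 ikerr 0.0000 margin 0.16 j3
[0.0898, -0.0065, 0.4534, -0.0001, -0.123, -0.0014] rows>=3.7 ikerr 0.0000 margin 0.16 j3
[0.0897, -0.0065, 0.5014, -0.0001, -0.123, -0.0014] rows>=4.1 ikerr 0.0000 margin 0.15 j3
[0.0039, -0.0399, 0.2032, 0.0001, -0.0008, -0.0] rows>=1.7 ikerr 0.0000 margin 0.65 j3
[-0.2607, -0.0982, 0.2265, -0.0117, 0.3768, 0.0176] rows>=6.3 ikerr 0.0000 margin 0.05 j5
[-0.2613, -0.0983, 0.4365, -0.0117, 0.3768, 0.0176] rows>=6.3 ikerr 0.0000 margin 0.07 j3
```

Call:
play_rows(
  deltas=[0.0444,-0.0105,0.3033,0,-0.0841,-0.0014,0.0444,-0.0105,0.3033,0,-0.0841,-0.0014,0.0444,-0.0105,0.3033,0,-0.0841,-0.0014,0.0444,-0.0105,0.3033,0,-0.0841,-0.0014,0.0839,-0.0064,0.4034,0,-0.1397,-0.0014,0.0839,-0.0064,0.4034,0,-0.1397,-0.0014,0.0838,-0.0064,0.4534,0,-0.1397,-0.0014,0.0837,-0.0065,0.48,0,-0.1397,-0.0014,0.0837,-0.0065,0.5014,0,-0.1397,-0.0014,0.0837,-0.0065,0.5014,0,-0.1397,-0.0014,0.0837,-0.0065,0.5014,0,-0.1397,-0.0014],
)

```text
time: 29.12
ee_pos: [0.4595, -0.0378, 0.0021]
eef_rot: [0.217, -0.053, 0.975, 0.011]
force: [0.0, -0.3, 0.1]
width: 1.003
finger_force: 0.0
```

Call:
play_rows(
  deltas=[0,0,0,0,0,0,0,0,0,0,0,0,0,0,0,0,0,0,0,0,0,0,0,0,0,0,0,0,0,0,0,0,0,0,0,0],
  claw=1,
  newtons=70,
)

```text
time: 29.88
ee_pos: [0.459, -0.0378, 0.0021]
eef_rot: [0.218, -0.053, 0.975, 0.011]
force: [-4.6, 0.4, 9.0]
width: 0.691
finger_force: 73.2
```

```bash
python3 lift.py -.138
```

```text
0.6908453688985495 73.19391131401062
[-0.192, -0.0112, -0.1749, 0.0, -0.0, 0.0] rows>=2.1 ikerr 0.0000 margin 0.29 j3
[-0.4418, -0.094, -0.1283, -0.0085, 0.4998, 0.0219] rows>=8.4 ikerr 0.0000 margin 0.10 j5
[-0.3992, -0.0939, -0.0378, -0.0085, 0.4998, 0.0219] rows>=8.4 ikerr 0.0000 margin 0.14 j5
[-0.3567, -0.0938, 0.0528, -0.0085, 0.4998, 0.0219] rows>=8.4 ikerr 0.0000 margin 0.17 j5
[-0.3423, -0.0937, 0.0835, -0.0085, 0.4998, 0.0219] rows>=8.4 ikerr 0.0000 margin 0.18 j5
```

Call:
play_rows(
  deltas=[-0.192,-0.0112,-0.1749,0,0,0,-0.192,-0.0112,-0.1749,0,0,0,-0.192,-0.0112,-0.1749,0,0,0,-0.4418,-0.094,-0.1283,-0.0085,0.4998,0.0219,-0.4418,-0.094,-0.1283,-0.0085,0.4998,0.0219,-0.4418,-0.094,-0.1283,-0.0085,0.4998,0.0219,-0.4418,-0.094,-0.1283,-0.0085,0.4998,0.0219,-0.4418,-0.094,-0.1283,-0.0085,0.4998,0.0219,-0.4418,-0.094,-0.1283,-0.0085,0.4998,0.0219,-0.4418,-0.094,-0.1283,-0.0085,0.4998,0.0219,-0.4418,-0.094,-0.1283,-0.0085,0.4998,0.0219,-0.4418,-0.094,-0.1283,-0.0085,0.4998,0.0219,-0.4418,-0.094,-0.1283,-0.0085,0.4998,0.0219,-0.3992,-0.0939,-0.0378,-0.0085,0.4998,0.0219,-0.3567,-0.0938,0.0528,-0.0085,0.4998,0.0219,-0.3423,-0.0937,0.0835,-0.0085,0.4998,0.0219,-0.3423,-0.0937,0.0835,-0.0085,0.4998,0.0219,-0.3423,-0.0937,0.0835,-0.0085,0.4998,0.0219],
)

```text
time: 32.12
ee_pos: [0.6367, -0.0656, 0.0396]
eef_rot: [-0.534, -0.018, 0.845, -0.011]
force: [0.7, -0.3, 0.5]
width: 0.689
finger_force: 76.2
```

```bash
python3 low.py -.138; python3 - <<'E'
from h import *
f=manip.grab_frame('wrist'); cv2.imwrite('pics/r1.png',cv2.resize(f['frame'],(400,300))[...,::-1])
E
```

```text
[ 0.6366877  -0.06559023  0.03963229] [ 0.65882509 -0.34088614  0.45700468] 0.6885350558981197 76.24050378799438
carton [[0.0039, -0.0412, 0.9991, 0.6475], [-0.0004, 0.9992, 0.0412, -0.0648], [-1.0, -0.0006, 0.0039, 0.0555]]
[-0.0127, 0.0004, 0.0081, 0.0001, 0.0012, -0.0003] rows>=0.1 ikerr 0.0000 margin 0.18 j5
[-0.019, 0.0004, 0.0111, 0.0001, 0.0012, -0.0003] rows>=0.2 ikerr 0.0000 margin 0.18 j3
```

View pics/r1.png

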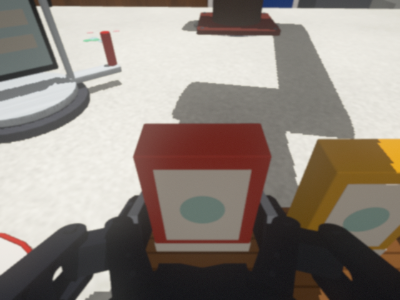

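Call:
play_rows(
  deltas=[-0.0127,0.0004,0.0081,0,0.0012,0,-0.019,0.0004,0.0111,0,0.0012,0,-0.019,0.0004,0.0111,0,0.0012,0,-0.019,0.0004,0.0111,0,0.0012,0],
)

```text
time: 32.67
ee_pos: [0.635, -0.0652, 0.029]
eef_rot: [-0.538, -0.017, 0.843, -0.012]
force: [1.2, -1.0, 11.4]
width: 0.685
finger_force: 77.0
```

Call:
play_rows(
  deltas=[0,0,0,0,0,0,0,0,0,0,0,0,0,0,0,0,0,0,0,0,-0.03,0,0,0,0,0,-0.06,0,0,0,0,0,-0.06,0,0,0],
  claw=-0.7,
)

```text
time: 33.42
ee_pos: [0.6499, -0.0633, 0.0405]
eef_rot: [-0.534, -0.018, 0.845, -0.012]
force: [0.3, -0.4, 0.2]
width: 0.85
finger_force: 0.0
```

```bash
python3 - <<'E'
from kin import *
s=manip.get_state(); print(s['ee_pos'],s['force'],s['width'])
rowsC(tool(),[((.655,-.066,.12),182.4,-55),((.655,-.066,.20),182.4,-50),((.45,-.05,.30),182,0)])
E
```

```text
[ 0.64994227 -0.063338    0.04048481] [ 0.25334609 -0.38948764  0.20799014] 0.8498843281034476
[0.1394, -0.0058, -0.0771, -0.0005, -0.0533, 0.0002] rows>=1.3 ikerr 0.0000 margin 0.28 j5
[0.2839, -0.0058, -0.1458, -0.0005, -0.0811, 0.0002] rows>=2.6 ikerr 0.0000 margin 0.29 j5
[0.6397, 0.044, 0.1371, -0.0017, -0.3589, 0.0025] rows>=6.0 ikerr 0.0000 margin 0.67 j2
```

Call:
play_rows(
  deltas=[0.1394,-0.0058,-0.0771,0,-0.0533,0,0.1394,-0.0058,-0.0771,0,-0.0533,0,0.2839,-0.0058,-0.1458,0,-0.0811,0,0.2839,-0.0058,-0.1458,0,-0.0811,0,0.6397,0.044,0.1371,-0.0017,-0.3589,0.0025,0.6397,0.044,0.1371,-0.0017,-0.3589,0.0025,0.6397,0.044,0.1371,-0.0017,-0.3589,0.0025,0.6397,0.044,0.1371,-0.0017,-0.3589,0.0025,0.6397,0.044,0.1371,-0.0017,-0.3589,0.0025,0.6397,0.044,0.1371,-0.0017,-0.3589,0.0025,0.6397,0.044,0.1371,-0.0017,-0.3589,0.0025,0.6397,0.044,0.1371,-0.0017,-0.3589,0.0025],
  claw=-1,
)

```text
time: 34.92
ee_pos: [0.4506, -0.0505, 0.3014]
eef_rot: [0.0, -0.017, 1.0, -0.0]
force: [-0.2, 0.6, -0.8]
width: 1.004
finger_force: 0.0
```

```bash
python3 - <<'E'
from meas import *
g=manip.grab_frame('side'); t=manip.grab_frame('top'); w=manip.grab_frame('wrist')
a=cv2.resize(g['frame'][130:310,170:410],(400,300)); b=cv2.resize(t['frame'][135:285,200:400],(400,300)); 
cv2.imwrite('pics/all.png',np.hstack([a,b])[...,::-1]); save('pics/w9.png',w)
for c in HUE:
    for h in hulls(mask(t,c,70),15):
        r=rect(t,h,.086)
        if .55<r[0][0]<.72 and -.15<r[0][1]<.28: print(c,r)
E
```

```text
red (array([ 0.6389941 , -0.06331249], dtype=float32), np.float32(0.062315263), np.float32(0.03759673), np.float32(-86.85423))
yellow (array([0.63331366, 0.02283235], dtype=float32), np.float32(0.040607557), np.float32(0.06751303), np.float32(89.81021))
blue (array([0.6366361 , 0.11917915], dtype=float32), np.float32(0.05848918), np.float32(0.030816874), np.float32(-80.30546))
```

View pics/all.png

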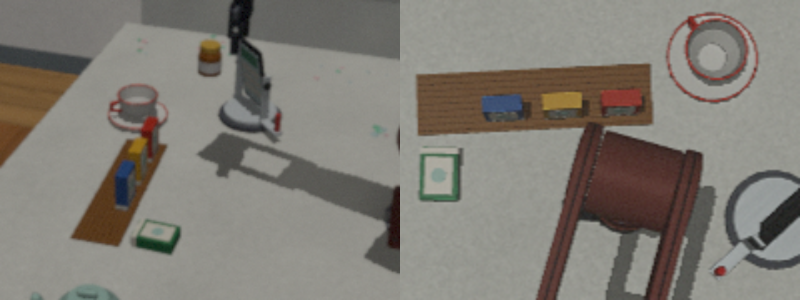

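Green has been knocked off the runner and now lies flat near (220,222) in the top view. Blue, yellow and red are standing, so I'll redo green.

```bash
python3 - <<'E'
from kin import *; from meas import *
t=manip.grab_frame('top'); print(plane(t,[(220,222)],.026))
p=plane(t,[(220,222)],.026)[0]
rowsC(tool(),[((p[0]+.05,p[1],.26),182,0)])
E
```

```text
[[0.53567644 0.21944144 0.026     ]]
[-0.2881, 0.5298, 0.0768, 0.0004, -0.0018, -0.0001] rows>=4.9 ikerr 0.0000 margin 1.08 j3
```

Call:
play_rows(
  deltas=[-0.2881,0.5298,0.0768,0,0,0,-0.2881,0.5298,0.0768,0,0,0,-0.2881,0.5298,0.0768,0,0,0,-0.2881,0.5298,0.0768,0,0,0,-0.2881,0.5298,0.0768,0,0,0,-0.2881,0.5298,0.0768,0,0,0,-0.2881,0.5298,0.0768,0,0,0,-0.2881,0.5298,0.0768,0,0,0,-0.2881,0.5298,0.0768,0,0,0],
)

```text
time: 36.25
ee_pos: [0.5849, 0.2186, 0.2614]
eef_rot: [-0.001, -0.017, 1.0, 0.0]
force: [0.3, -0.4, 0.3]
width: 1.0
finger_force: 0.0
```

```bash
python3 pick.py .5357 .2194; python3 - <<'E'
from h import *
save('pics/w10.png',manip.grab_frame('wrist'))
E
```

```text
uv [285. 142.] ctr [0.5389 0.222 ] size [0.0845 0.0614] yaw -0.9
[0.0511, 0.0081, 0.323, 0.003, -0.1118, 0.0155] rows>=2.6 ikerr 0.0000 margin 0.55 j5
[0.0908, 0.0093, 0.4231, 0.0044, -0.1674, 0.0153] rows>=3.5 ikerr 0.0000 margin 0.24 j5
[0.0907, 0.0093, 0.4731, 0.0044, -0.1674, 0.0153] rows>=3.9 ikerr 0.0000 margin 0.19 j5
[0.0906, 0.0092, 0.5211, 0.0044, -0.1674, 0.0153] rows>=4.2 ikerr 0.0000 margin 0.14 j5
```

View pics/w10.png

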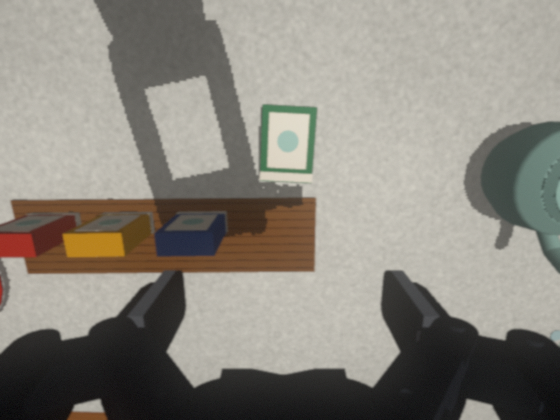

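Green lies flat at (288,142), square and just off the runner. Blue, yellow and red stand on the runner. Picking green again.

Call:
play_rows(
  deltas=[0.0511,0.0081,0.323,0.003,-0.1118,0.0155,0.0511,0.0081,0.323,0.003,-0.1118,0.0155,0.0511,0.0081,0.323,0.003,-0.1118,0.0155,0.0511,0.0081,0.323,0.003,-0.1118,0.0155,0.0908,0.0093,0.4231,0.0044,-0.1674,0.0153,0.0908,0.0093,0.4231,0.0044,-0.1674,0.0153,0.0907,0.0093,0.4731,0.0044,-0.1674,0.0153,0.0907,0.0093,0.5,0.0044,-0.1674,0.0153,0.0906,0.0092,0.521,0.0044,-0.1674,0.0153,0.0906,0.0092,0.521,0.0044,-0.1674,0.0153,0.0906,0.0092,0.521,0.0044,-0.1674,0.0153],
)

```text
time: 37.72
ee_pos: [0.5399, 0.223, 0.0018]
eef_rot: [0.259, 0.007, 0.966, -0.002]
force: [0.3, 0.2, 0.1]
width: 1.0
finger_force: 0.0
```

Call:
play_rows(
  deltas=[0,0,0,0,0,0,0,0,0,0,0,0,0,0,0,0,0,0,0,0,0,0,0,0,0,0,0,0,0,0,0,0,0,0,0,0],
  claw=1,
  newtons=70,
)

```text
time: 38.48
ee_pos: [0.5391, 0.223, 0.0014]
eef_rot: [0.259, 0.007, 0.966, -0.002]
force: [-3.2, -1.0, 6.2]
width: 0.691
finger_force: 75.5
```

```bash
sed -i 's/T\[2,3\]+=.12; T\[0,3\]+=.05/T[2,3]+=.15/' lift.py; python3 lift.py .138
```

```text
0.6906738503680899 75.52490830421448
[-0.1502, -0.0, -0.2597, 0.0, 0.0, 0.0] rows>=2.4 ikerr 0.0000 margin 0.45 j3
[-0.315, -0.0203, -0.207, 0.0047, 0.4999, -0.0195] rows>=8.4 ikerr 0.0000 margin 0.12 j5
[-0.2649, -0.0203, -0.1204, 0.0047, 0.4999, -0.0195] rows>=8.4 ikerr 0.0000 margin 0.17 j5
[-0.2148, -0.0203, -0.0339, 0.0047, 0.4999, -0.0195] rows>=8.4 ikerr 0.0000 margin 0.21 j5
[-0.1978, -0.0203, -0.0044, 0.0047, 0.4999, -0.0195] rows>=8.4 ikerr 0.0000 margin 0.23 j5
```

Call:
play_rows(
  deltas=[-0.1502,0,-0.2597,0,0,0,-0.1502,0,-0.2597,0,0,0,-0.1502,0,-0.2597,0,0,0,-0.315,-0.0063,-0.207,0.0047,0.4999,-0.0195,-0.315,-0.0063,-0.207,0.0047,0.4999,-0.0195,-0.315,-0.0063,-0.207,0.0047,0.4999,-0.0195,-0.315,-0.0063,-0.207,0.0047,0.4999,-0.0195,-0.315,-0.0063,-0.207,0.0047,0.4999,-0.0195,-0.315,-0.0063,-0.207,0.0047,0.4999,-0.0195,-0.315,-0.0063,-0.207,0.0047,0.4999,-0.0195,-0.315,-0.0063,-0.207,0.0047,0.4999,-0.0195,-0.315,-0.0063,-0.207,0.0047,0.4999,-0.0195,-0.315,-0.0063,-0.207,0.0047,0.4999,-0.0195,-0.2649,-0.0063,-0.1204,0.0047,0.4999,-0.0195,-0.2148,-0.0063,-0.0339,0.0047,0.4999,-0.0195,-0.1978,-0.0063,-0.0044,0.0047,0.4999,-0.0195,-0.1978,-0.0063,-0.0044,0.0047,0.4999,-0.0195,-0.1978,-0.0063,-0.0044,0.0047,0.4999,-0.0195],
)

```text
time: 40.72
ee_pos: [0.6244, 0.2186, 0.0552]
eef_rot: [-0.498, -0.019, 0.867, -0.01]
force: [0.7, -0.0, -0.0]
width: 0.688
finger_force: 76.1
```

```bash
python3 low.py .145; python3 - <<'E'
from meas import *
f=manip.grab_frame('wrist'); cv2.imwrite('pics/g9.png',cv2.resize(f['frame'],(400,300))[...,::-1])
m=mask(f,'green',60,30); m[:,:200]=0; m[:,370:]=0
for h in hulls(m,500): print(cv2.minAreaRect(h))
E
```

```text
[0.62443319 0.21864713 0.05522685] [ 0.68088861 -0.02058687 -0.04986039] 0.687618235311111 76.08677744865417
carton [[0.0034, -0.042, 0.9991, 0.636], [0.0007, 0.9991, 0.042, 0.2181], [-1.0, 0.0006, 0.0035, 0.0554]]
[-0.0114, 0.0, 0.0097, 0.0001, 0.0011, 0.0002] rows>=0.1 ikerr 0.0000 margin 0.22 j3
[-0.0175, -0.0, 0.0132, 0.0001, 0.0011, 0.0002] rows>=0.2 ikerr 0.0000 margin 0.22 j3
((284.5, 284.0), (140.0, 169.0), 90.0)
```

Call:
play_rows(
  deltas=[-0.0114,0,0.0097,0,0.0011,0,-0.0175,0,0.0132,0,0.0011,0,-0.0175,0,0.0132,0,0.0011,0,-0.0175,0,0.0132,0,0.0011,0],
)

```text
time: 41.28
ee_pos: [0.6223, 0.2184, 0.0447]
eef_rot: [-0.502, -0.019, 0.865, -0.01]
force: [-0.4, 0.3, 10.2]
width: 0.687
finger_force: 76.9
```

Call:
play_rows(
  deltas=[0,0,0,0,0,0,0,0,0,0,0,0,0,0,0,0,0,0,0,0,-0.03,0,0,0,0,0,-0.03,0,0,0],
  claw=-0.7,
)

```text
time: 41.9
ee_pos: [0.6348, 0.2187, 0.0472]
eef_rot: [-0.502, -0.018, 0.865, -0.01]
force: [0.0, -0.6, -0.2]
width: 0.849
finger_force: 0.0
```

```bash
python3 - <<'E'
from kin import *
s=manip.get_state(); print(s['ee_pos'],s['force'],s['width'])
rowsC(tool(),[((.645,.219,.12),182.4,-55),((.645,.219,.20),182.4,-50),((.645,.10,.30),182,-25),((.60,.075,.33),182.4,0)])
E
```

```text
[0.63479371 0.21872734 0.04719391] [ 0.01456061 -0.59879825 -0.19113515] 0.8488641691846304
[0.1163, -0.0001, -0.09, 0.0003, -0.0291, 0.0003] rows>=1.2 ikerr 0.0000 margin 0.20 j5
[0.2552, 0.0001, -0.1694, 0.0003, -0.0569, 0.0003] rows>=2.5 ikerr 0.0000 margin 0.22 j5
[0.434, -0.2375, -0.2603, -0.0012, -0.1958, 0.0019] rows>=4.5 ikerr 0.0000 margin 0.62 j5
[0.5318, -0.2836, -0.2102, 0.0004, -0.3347, 0.0001] rows>=5.6 ikerr 0.0000 margin 1.04 j2
```

Call:
play_rows(
  deltas=[0.1163,0,-0.09,0,-0.0291,0,0.1163,0,-0.09,0,-0.0291,0,0.2552,0,-0.1694,0,-0.0569,0,0.2552,0,-0.1694,0,-0.0569,0,0.2552,0,-0.1694,0,-0.0569,0,0.434,-0.2375,-0.2603,-0.0012,-0.1958,0.0019,0.434,-0.2375,-0.2603,-0.0012,-0.1958,0.0019,0.434,-0.2375,-0.2603,-0.0012,-0.1958,0.0019,0.5318,-0.2836,-0.2102,0,-0.3347,0,0.5318,-0.2836,-0.2102,0,-0.3347,0,0.5318,-0.2836,-0.2102,0,-0.3347,0,0.5318,-0.2836,-0.2102,0,-0.3347,0,0.5318,-0.2836,-0.2102,0,-0.3347,0],
)

```text
time: 43.52
ee_pos: [0.6003, 0.0751, 0.3313]
eef_rot: [-0.001, -0.021, 1.0, 0.001]
force: [0.7, -0.9, 0.0]
width: 0.852
finger_force: 0.0
```

```bash
python3 - <<'E'
from meas import *
f=manip.grab_frame('wrist'); save('pics/w11.png',f); t=manip.grab_frame('top'); print(manip.get_state()['ee_pos'])
b=cv2.resize(t['frame'][140:290,200:400],(640,480)); cv2.imwrite('pics/t11.png',b[...,::-1])
cv2.imwrite('pics/c11.png',np.vstack([cv2.resize(f['frame'][60:340],(560,280)),cv2.resize(t['frame'][150:215,200:340],(646,300))[:,:560]])[...,::-1])
E
```

```text
[0.60067062 0.07516825 0.33041119]
```

View pics/c11.png

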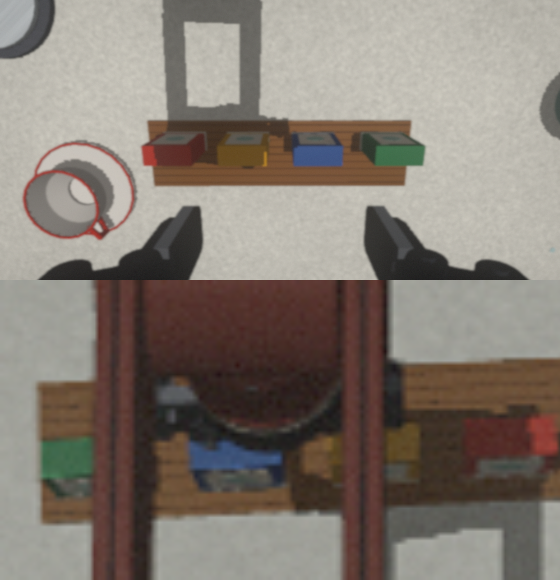

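All four cartons stand on the runner with gaps between them. I'll check squareness from their top ends.

```bash
python3 - <<'E'
from meas import *
f=manip.grab_frame('wrist')
hsv=cv2.cvtColor(f['frame'],cv2.COLOR_RGB2HSV)
for n,y in zip(['green','blue','yellow','red'],[.2184,.119,.0268,-.0648]):
    uv=proj(f,[[.637,y,.086]])[0]; u,v=uv.astype(int); print(n,uv.round(),hsv[v,u],hsv[v-18,u])
    p=hsv[v,u].astype(int); H=hsv.astype(int); dh=np.abs((H[...,0]-p[0]+90)%180-90)
    m=((dh<8)&(H[...,1]>p[1]*.6)&(H[...,2]>p[2]*.8)).astype(np.uint8)*255; k=np.zeros_like(m); k[v-35:v+35,u-50:u+50]=1; m*=k
    h=max(hulls(cv2.morphologyEx(m,cv2.MORPH_OPEN,np.ones((3,3)))),key=cv2.contourArea); r=rect(f,h,.086); print(np.round(r[0],4),np.round(r[1:],3))
E
```

```text
green [399. 218.] [ 66 103 111] [33 24 97]
[0.6332 0.2181] [ 5.8000e-02  2.3000e-02 -8.7611e+01]
blue [317. 215.] [110 131 134] [30 20 89]
[0.638  0.1193] [ 5.8000e-02  2.4000e-02 -8.7611e+01]
yellow [241. 212.] [ 18 175 102] [16 62 90]
[0.6469 0.0247] [ 1.2300e-01  6.3000e-02 -8.7623e+01]
red [165. 209.] [  3 141  94] [ 12 124 109]
[ 0.644  -0.0618] [ 6.5000e-02  3.2000e-02 -8.3443e+01]
```

```bash
python3 - <<'E'
from kin import *
rowsC(tool(),[((.40,-.16,.33),150,0),((.40,-.20,.30),130,0)])
E
```

```text
[0.4207, -0.4532, 0.0007, 0.0002, -0.0008, 0.18] rows>=4.9 ikerr 0.0000 margin 0.60 j2
[0.4239, -0.5332, 0.0606, 0.0, -0.0009, 0.2911] rows>=5.5 ikerr 0.0000 margin 0.65 j2
```

Call:
play_rows(
  deltas=[0.4207,-0.4532,0,0,0,0.18,0.4207,-0.4532,0,0,0,0.18,0.4207,-0.4532,0,0,0,0.18,0.4207,-0.4532,0,0,0,0.18,0.4207,-0.4532,0,0,0,0.18,0.4239,-0.5332,0.0606,0,0,0.2911,0.4239,-0.5332,0.0606,0,0,0.2911,0.4239,-0.5332,0.0606,0,0,0.2911,0.4239,-0.5332,0.0606,0,0,0.2911,0.4239,-0.5332,0.0606,0,0,0.2911],
  claw=-0.5,
)

```text
time: 44.92
ee_pos: [0.3998, -0.1997, 0.3008]
eef_rot: [-0.0, 0.421, 0.907, 0.0]
force: [0.4, -0.3, -0.1]
width: 0.747
finger_force: 0.0
```

```bash
python3 - <<'E'
from meas import *
f=manip.grab_frame('wrist'); save('pics/w12.png',f)
uv=proj(f,[[.3805,-.2093,.075]])[0]; print(uv)
hsv=cv2.cvtColor(f['frame'],cv2.COLOR_RGB2HSV)
m=mask(f,'red',110,50)
for h in hulls(m,30): print(cv2.boundingRect(h),cv2.minAreaRect(h), hsv[int(uv[1]),int(uv[0])])
E
```

```text
[264.29510934 181.83658894]
(408, 282, 84, 28) ((450.749267578125, 292.97882080078125), (83.48652648925781, 23.177392959594727), 6.188615798950195) [  1 180 177]
(468, 197, 83, 63) ((508.3040466308594, 225.72177124023438), (56.25069808959961, 63.65481185913086), 43.958370208740234) [  1 180 177]
(258, 175, 11, 15) ((263.9000244140625, 181.80001831054688), (9.803058624267578, 14.230247497558594), 18.43494987487793) [  1 180 177]
```

View pics/w12.png

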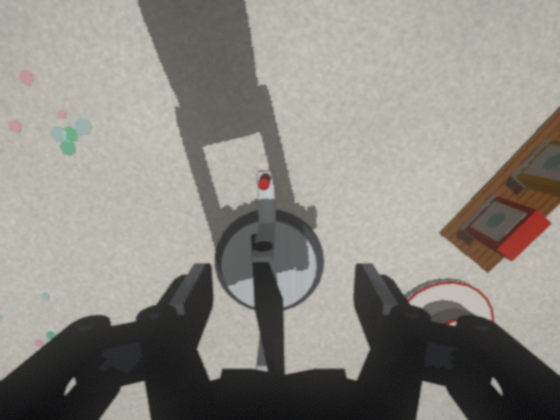

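That's my last picture view. The post top is at (264,182), which matches the prediction to a pixel, and the screen is seen nearly edge-on below it. From here on I'll use numbers only.

```bash
python3 - <<'E'
from kin import *; from meas import *
f=manip.grab_frame('wrist')
hsv=cv2.cvtColor(f['frame'],cv2.COLOR_RGB2HSV).astype(int)
c0=proj(f,[[.4625,-.306,.012]])[0]; print('foot pred',c0)
# outer rim of the foot: dark ring edge along rays from centre (outermost dark->light step), left/right/upper
P=[]
for th in np.radians(np.r_[-30:20:4,160:215:4]):
    r=np.arange(44,66,.5); pts=c0+np.c_[np.cos(th)*r,np.sin(th)*r]
    v=cv2.remap(f['frame'].mean(2).astype(np.float32),pts[:,0].astype(np.float32)[None],pts[:,1].astype(np.float32)[None],1)[0]
    g=np.diff(cv2.GaussianBlur(v[None],(5,1),0)[0]); i=g.argmax(); 
    if g[i]>3: P.append(plane(f,pts[i],.012)[0][:2])
P=np.array(P); A=np.c_[2*P,np.ones(len(P))]; s=np.linalg.lstsq(A,(P**2).sum(1),rcond=None)[0]
print(len(P),s[:2],np.sqrt(s[2]+s[:2]@s[:2]))
rowsC(tool(),[((.3805,-.2093,z),130.4,0) for z in(.12,.07,.042)])
E
```

```text
foot pred [268.31648344 263.15692752]
27 [ 0.45892825 -0.30197522] 0.0772513382032219
[0.0099, -0.0419, 0.3615, 0.0002, -0.0002, -0.0016] rows>=2.9 ikerr 0.0000 margin 0.46 j3
[0.0099, -0.042, 0.4615, 0.0002, -0.0002, -0.0016] rows>=3.7 ikerr 0.0000 margin 0.43 j3
[0.0098, -0.042, 0.5175, 0.0002, -0.0002, -0.0016] rows>=4.2 ikerr 0.0000 margin 0.41 j3
```

Call:
play_rows(
  deltas=[0.0099,-0.0419,0.3615,0,0,-0.0016,0.0099,-0.0419,0.3615,0,0,-0.0016,0.0099,-0.0419,0.3615,0,0,-0.0016,0.0099,-0.042,0.4615,0,0,-0.0016,0.0099,-0.042,0.4615,0,0,-0.0016,0.0098,-0.042,0.5,0,0,-0.0016,0.0098,-0.042,0.5175,0,0,-0.0016,0.0098,-0.042,0.5175,0,0,-0.0016],
)

```text
time: 46.02
ee_pos: [0.3807, -0.2099, 0.0428]
eef_rot: [0.0, 0.42, 0.907, 0.0]
force: [0.2, -0.4, -0.4]
width: 0.749
finger_force: 0.0
```

Call:
play_rows(
  deltas=[0,0,0,0,0,0,0,0,0,0,0,0,0,0,0,0,0,0,0,0,0,0,0,0,0,0,0,0,0,0,0,0,0,0,0,0,0,0,0,0,0,0,0,0,0,0,0,0],
  claw=1,
  newtons=40,
)

```text
time: 47.02
ee_pos: [0.3803, -0.2097, 0.0423]
eef_rot: [-0.0, 0.42, 0.907, 0.0]
force: [-1.0, 1.7, 6.2]
width: 0.147
finger_force: 38.9
```

```bash
python3 - <<'E'
from kin import *
s=manip.get_state(); p=s['ee_pos']; print(p,s['force'],s['width']*85,s['finger_force'])
F=np.array([.4605,-.304]); v=p[:2]-F; a0=np.degrees(np.arctan2(v[1],v[0])); r=np.hypot(*v); print(a0,r)
rowsC(tool(),[(np.r_[F+r*np.array([np.cos(np.radians(a)),np.sin(np.radians(a))]),p[2]],a,0) for a in np.linspace(a0,108.5,7)[1:]])
E
```

```text
[ 0.38034545 -0.20973893  0.04231949] [-1.02981052  1.70018365  6.18759431] 12.47364402915131 38.91418933868408
130.3760534511697 0.1237331803042903
[-0.0005, 0.0157, 0.0, 0.0002, -0.0001, 0.0198] rows>=0.3 ikerr 0.0000 margin 0.42 j3
[-0.002, 0.0314, 0.0, 0.0002, -0.0001, 0.04] rows>=0.7 ikerr 0.0000 margin 0.43 j3
[-0.0044, 0.047, 0.0, 0.0002, -0.0002, 0.0603] rows>=1.0 ikerr 0.0000 margin 0.44 j3
[-0.0079, 0.0623, 0.0, 0.0002, -0.0002, 0.0806] rows>=1.4 ikerr 0.0000 margin 0.45 j3
[-0.0123, 0.0774, 0.0, 0.0002, -0.0002, 0.1008] rows>=1.7 ikerr 0.0000 margin 0.46 j3
[-0.0177, 0.0922, 0.0001, 0.0002, -0.0002, 0.1211] rows>=2.0 ikerr 0.0000 margin 0.48 j3
```

Call:
play_rows(
  deltas=[-0.0005,0.0157,0,0,0,0.0198,-0.0005,0.0157,0,0,0,0.0198,-0.002,0.0314,0,0,0,0.04,-0.002,0.0314,0,0,0,0.04,-0.0044,0.047,0,0,0,0.0603,-0.0044,0.047,0,0,0,0.0603,-0.0079,0.0623,0,0,0,0.0806,-0.0079,0.0623,0,0,0,0.0806,-0.0123,0.0774,0,0,0,0.1008,-0.0123,0.0774,0,0,0,0.1008,-0.0177,0.0922,0,0,0,0.1211,-0.0177,0.0922,0,0,0,0.1211,-0.0177,0.0922,0,0,0,0.1211,-0.0177,0.0922,0,0,0,0.1211],
)

```text
time: 48.78
ee_pos: [0.4216, -0.1859, 0.0423]
eef_rot: [-0.0, 0.584, 0.812, 0.001]
force: [0.7, 4.8, 5.5]
width: 0.15
finger_force: 39.5
```

Call:
play_rows(
  deltas=[0,0,0,0,0,0,0,0,0,0,0,0,0,0,0,0,0,0,0,0,0,0,0,0,0,0,-0.1,0,0,0,0,0,-0.25,0,0,0,0.15,0,-0.5,0,0,0,0.15,0,-0.5,0,0,0,0.15,0,-0.5,0,0,0,0.15,0,-0.5,0,0,0],
  claw=-0.5,
)

```text
time: 50.02
ee_pos: [0.3983, -0.1156, 0.2946]
eef_rot: [0.003, 0.584, 0.812, 0.001]
force: [-0.1, 0.1, -0.2]
width: 0.75
finger_force: 0.0
```

```bash
python3 - <<'E'
from kin import *; from meas import *
for n in('top','wrist'):
    f=manip.grab_frame(n); m=mask(f,'red',110,60); uv=proj(f,[[.4208,-.1855,.075]])[0]
    for h in hulls(m,3):
        c=h.reshape(-1,2).mean(0)
        if np.hypot(*(c-uv))<25: print(n,uv,c,plane(f,c,.072 if n=='top' else .07),cv2.boundingRect(h))
# screen in side/top view: dark blob
for n in ('side',):
    f=manip.grab_frame(n)
    for tilt in (0,15,30,45):
        x=np.array([np.cos(np.radians(18.5)),np.sin(np.radians(18.5)),0]); y=np.array([-x[1],x[0],0]); t=np.radians(tilt)
        top=np.array([.4605,-.304,.12])+.085*(np.cos(t)*np.array([0,0,1])-np.sin(t)*x); print(tilt,proj(f,[top+.055*y,top-.055*y]).round(1).tolist(),top.round(3))
    h=cv2.cvtColor(f['frame'],cv2.COLOR_RGB2HSV)[...,2]
    print(h[140:215:3,296:350:3])
E
```

```text
wrist [282.59122129 249.76821511] [282.87234043 246.23404255] [[ 0.42033518 -0.18306291  0.07      ]] (279, 236, 9, 21)
0 [[325.6, 160.6], [322.2, 148.5]] [ 0.46  -0.304  0.205]
15 [[331.2, 161.3], [327.6, 149.1]] [ 0.44  -0.311  0.202]
30 [[336.4, 163.3], [332.6, 151.1]] [ 0.42  -0.317  0.194]
45 [[340.7, 166.5], [336.6, 154.1]] [ 0.404 -0.323  0.18 ]
[[106 104 107 107 105 105  83  23  75  21  22  93  95 101  96  71  40  76]
 [105 105 107 105 104 105  93  28  24   4  89 104 102 101 101  97  32  32]
 [102 106 104 103 104 103 101  96  33  47 101 103 104 103 103  87  35  66]
 [107 104 104 106 106 104 104  82  37  65 104 100 102 101 101  80  61  91]
 [145 144 150 145 139 130 114  37  33  70 104 103 101 102 101  80  61 100]
 [145 145 146 153 150 151 150  90  92  98 147 138 131 115 109  84  86 100]
 [139 135 115 149 153 150 150 107  69 150 150 150 149 149 148 146 146 144]
 [ 92  85 114 152 151 154 155 125  37 147 150 150 150 148 148 149 148 150]
 [ 91  81  97 152 150 153 152 108  20 133 150 153 153 150 151 149 148 147]
 [ 72  78 103 151 154 155 155 108  31 128 152 151 151 150 150 150 151 
[... 430 characters left out ...]
149 150 148 149 150 148]
 [151 150 149 148 148 150  98  79  76  81 123 150 148 150 149 150 151 150]
 [151 149 150 127 142 145 108  75  76  80 114 145 144 148 150 148 149 149]
 [150 148 105 138 144 144 136  74  77  81  79 143 144 130 144 150 151 150]
 [152 151  66 120 145 146 142  73  78  81  53 145 145 130 103 148 150 148]
 [151 149  56  63 114 143 145 143  85  78  80 127 139  80  84 146 148 150]
 [152 151 131  43  57  74 104 114  76  72  74  76  68  66 113 147 149 149]
 [153 152 151 139  55  45  48  31  61  72  60  37  40  99 147 147 146 150]
 [151 151 150 152 152 141  78  58  60  73  66  71  81 102 130 149 149 148]
 [151 152 151 149 133  83  78  76  79  84  85  79  76  81  84  89 130 148]]
```

```bash
cat > tilt.py <<'E'
from kin import *; from meas import *
F=np.array([.4605,-.304,.12]); b=np.radians(18.5); X=np.array([np.cos(b),np.sin(b),0]); Y=np.array([-X[1],X[0],0])
def onplane(f,uv,off):
    e,d=ray(f,uv); t=((F+off*Y-e)@Y)/(d@Y); p=e+d*t[:,None]-F; return np.c_[p@X,p[:,2]]
if __name__=='__main__':
    f=manip.grab_frame('side'); V=cv2.cvtColor(f['frame'],cv2.COLOR_RGB2HSV)[...,2].astype(int)
    print(proj(f,[F+.055*Y,F+.055*Y+[0,0,.03]]).round(1).tolist())
    print(V[150:184,310:336])
    print('wrist'); w=manip.grab_frame('wrist'); print(proj(w,[F+.055*Y+[0,0,.085],F-.055*Y+[0,0,.085],F+.063*Y]).round(0).tolist())
E
python3 tilt.py
```

```text
[[324.1, 180.3], [324.6, 173.4]]
[[104 103 107 103 106  98  74  47  60  60  24  30  58  66  86 103 104 101
  105 103 105 103 101 102 101 102]
 [106 107 108 107 105  98  77  39  43  44  25  32  59  68  85 100 101 105
  102 103 103 103 101 102 104 103]
 [134 131 130 122 111 111  88  38  30  32  19  34  60  70  81 103  98 104
  101 101 104 101 100 102 100 103]
 [148 146 146 142 138 136 109  52  21  32  32  35  62  75  89 104 107 105
  104 102 102 102  99 103  98 101]
 [149 151 150 149 147 145 123  61  24  31  38  47  68  84 113 130 127 123
  120 115 106  99 106 107 101 101]
 [151 150 151 150 150 149 131  91  37  42  77  84  71  87 128 148 144 143
  141 139 136 132 131 126 122 115]
 [152 152 151 152 152 151 135  98  38  45  99 110  86 101 133 150 150 149
  148 149 148 148 145 146 142 136]
 [151 150 150 150 151 150 135  97  42  37  86 121 129 135 146 149 150 151
  152 151 153 150 148 149 149 149]
 [151 152 152 152 153 150 140 107  47  28  73 123 147 151 150 150 150 151
  150 150 149 152 149 150 147 148]
 [153 151 150 151 153 152 148 117  58  26  56 115 148 149 150 149 152 150
  150 150 15
[... 1994 characters left out ...]
 152 152 150 142 118  87  80  79  76  85  94  89  83  80  98 130
  148 147 146 146 145 145 146 148]
 [151 151 150 152 151 139 114  86  84  81  75  78  86  79  69  77  99 130
  147 147 147 146 146 146 144 148]
 [150 149 150 149 147 139 113  84  81  82  75  74  71  53  48  56  99 134
  147 147 147 146 148 149 148 147]
 [150 150 150 150 149 139 113  87  80  82  79  65  42  18  26  40  98 136
  147 147 146 150 147 149 146 145]
 [149 150 151 149 149 135 106  81  84  83  76  59  29  18  18  38  92 135
  147 145 147 145 146 148 145 148]
 [150 150 150 147 149 130 102  84  82  79  80  63  38  19  20  45 105 140
  149 146 148 149 149 146 147 148]]
wrist
[[285.0, 388.0], [284.0, 485.0], [284.0, 321.0]]
```

```bash
python3 - <<'E'
from tilt import *
f=manip.grab_frame('side')
V=255-cv2.cvtColor(f['frame'],cv2.COLOR_RGB2HSV)[...,2].astype(float)
P=[]
for r in range(157,174):
    v=V[r,317:328]; right=np.interp(-140,-v[::-1][::-1][4:],np.arange(321,328)) # V=115 crossing, light side
    P.append((right,r))
Q=onplane(f,np.array(P)+0.0,.055); print(Q.round(3)[::4]); k=np.polyfit(Q[:,1],Q[:,0],1); print('tilt deg',-np.degrees(np.arctan(k[0])),'offset at axis',k[1])
# top view of the top edge
t=manip.grab_frame('top'); W=cv2.cvtColor(t['frame'],cv2.COLOR_RGB2HSV)[...,2]
uv=proj(t,[F+[0,0,.085],F+[0,0,.085]+.05*Y,F+[0,0,.085]-.05*Y]); print(uv.round(1).tolist())
u,v=uv[0].round().astype(int); print(W[v-18:v+19,u-2:u+3].T)
print(onplane(t,[(uv[0][0],uv[0][1]+d) for d in range(-14,12,2)],0).round(3).tolist())
E
```

```text
[[0.018 0.1  ]
 [0.014 0.084]
 [0.011 0.067]
 [0.008 0.049]
 [0.004 0.032]]
tilt deg -11.91603057388746 offset at axis -0.0028128578958542733
[[399.1, 239.3], [382.3, 245.1], [415.9, 233.5]]
[[151 141  72  64  68 144 157 152 154 158 141  25  27  43  34  35  40  44
   35  36  35  37  39  29  34  31  44 126 157 154 155 152 154 154 151 152
  153]
 [152 157 107  64  58  81 154 154 158 156  81  29  44  31  42  38  33  35
   37  34  40  34  42  39  35  32  71 161 155 156 154 153 151 150 152 156
  153]
 [149 155 138  71  64  69 112 157 153 157  74  43  45  43  22  38  37  36
   35  36  32  35  36  30  27  43 127 160 152 157 151 155 154 151 152 155
  152]
 [152 154 153  93  67  61  68 146 160 145  31  37  39  40  31  41  39  35
   35  37  31  37  32  37  38  52 164 156 155 155 157 155 153 153 152 155
  155]
 [147 153 154 133  97  64  64  83 149  94  39  43  38  32  33  40  36  39
   33  41  42  33  38  32  35  69 160 152 156 152 154 152 155 151 154 150
  156]]
[[0.034, 0.144], [0.029, 0.136], [0.025, 0.128], [0.02, 0.12], [0.015, 0.111], [0.01, 0.102], [0.005, 0.094], [-0.0, 0.085], [-0.005, 0.076], [-0.01, 0.067], [-0.015, 0.058], [-0.021, 0.049], [-0.026, 0.04]]
```

```bash
cat >> tilt.py <<'E'
def P(tdeg,s):
    t=np.radians(tdeg); u=np.cos(t)*np.array([0,0,1])-np.sin(t)*X; z=-u
    return Tm(F+s*u,np.c_[Y,np.cross(z,Y),z])
E
python3 - <<'E'
from tilt import *
T0=tool()
A=P(-12,.2)
rowsC(T0,[A,P(-12,.12),P(-12,.085),P(-12,.06)])
print('sweep'); rowsC(P(-12,.06),[P(t,.06) for t in np.arange(-5,31,7)]+[P(30,.2)],q=ik(P(-12,.06),manip.get_state()['joints'])[0])
E
```

```text
[-0.3973, 0.085, -0.0523, 0.0661, -0.0011, -0.0002] rows>=3.3 ikerr 0.0000 margin 0.99 j5
[-0.3979, 0.052, 0.1043, 0.0661, -0.0011, -0.0002] rows>=3.3 ikerr 0.0000 margin 1.01 j3
[-0.3981, 0.0376, 0.1728, 0.0661, -0.0011, -0.0002] rows>=3.5 ikerr 0.0000 margin 0.96 j3
[-0.3983, 0.0273, 0.2217, 0.0661, -0.0011, -0.0002] rows>=3.7 ikerr 0.0000 margin 0.93 j3
sweep
[0.0, -0.0146, 0.0009, -0.0389, 0.0, -0.0] rows>=0.7 ikerr 0.0000 margin 0.85 j3
[0.0, -0.029, 0.0036, -0.0778, 0.0, -0.0] rows>=1.3 ikerr 0.0000 margin 0.78 j3
[0.0, -0.043, 0.008, -0.1167, 0.0, -0.0] rows>=2.0 ikerr 0.0000 margin 0.70 j3
[0.0, -0.0563, 0.014, -0.1556, 0.0, -0.0] rows>=2.6 ikerr 0.0000 margin 0.64 j3
[0.0, -0.0688, 0.0217, -0.1944, 0.0, -0.0] rows>=3.3 ikerr 0.0000 margin 0.57 j3
[0.0, -0.0803, 0.0308, -0.2333, -0.0, -0.0] rows>=3.9 ikerr 0.0000 margin 0.52 j3
[0.0, -0.2677, -0.1773, -0.2333, -0.0, -0.0] rows>=3.9 ikerr 0.0000 margin 0.61 j3
```

Call:
play_rows(
  deltas=[-0.3973,0.085,-0.0523,0.0661,0,0,-0.3973,0.085,-0.0523,0.0661,0,0,-0.3973,0.085,-0.0523,0.0661,0,0,-0.3973,0.085,-0.0523,0.0661,0,0,-0.3973,0.085,-0.0523,0.0661,0,0,-0.3979,0.052,0.1043,0.0661,0,0,-0.3979,0.052,0.1043,0.0661,0,0,-0.3979,0.052,0.1043,0.0661,0,0,-0.3981,0.0376,0.1728,0.0661,0,0,-0.3983,0.032,0.2,0.0661,0,0,-0.3983,0.0273,0.2217,0.0661,0,0,-0.3983,0.0273,0.2217,0.0661,0,0,-0.3983,0.0273,0.2217,0.0661,0,0],
)

```text
time: 52.0
ee_pos: [0.4739, -0.3003, 0.1819]
eef_rot: [-0.06, 0.581, 0.807, -0.084]
force: [0.6, 0.1, 0.4]
width: 0.749
finger_force: 0.0
```

```bash
python3 - <<'E'
from tilt import *
s=manip.get_state(); T=tool(); print(s['force'],s['width'],(T-P(-12,.06)).round(4).tolist())
w=manip.grab_frame('wrist'); V=cv2.cvtColor(w['frame'],cv2.COLOR_RGB2HSV)[...,2]
g=T[:3,3]-.012*T[:3,2]
for k in (-.03,0,.03): print(proj(w,[g+.03*T[:3,0]+k*T[:3,1]]).round(0).tolist())
E
```

```text
[0.63221994 0.05649761 0.38286422] 0.7487441161837749 [[0.0001, 0.0006, 0.0028, 0.0016], [0.0, 0.0001, 0.0008, -0.0003], [-0.0002, 0.0029, -0.0006, 0.0032], [0.0, 0.0, 0.0, 0.0]]
[[211.0, 222.0]]
[[284.0, 222.0]]
[[356.0, 222.0]]
```

Call:
play_rows(
  deltas=[0,0,0,0,0,0,0,0,0,0,0,0,0,0,0,0,0,0,0,0,0,0,0,0,0,0,0,0,0,0,0,0,0,0,0,0,0,0,0,0,0,0,0,0,0,0,0,0],
  claw=1,
  newtons=30,
)

```text
time: 53.05
ee_pos: [0.4739, -0.2999, 0.1809]
eef_rot: [-0.06, 0.581, 0.807, -0.083]
force: [5.7, 1.7, -1.1]
width: 0.108
finger_force: 29.3
```

```bash
python3 - <<'E'
from tilt import *
s=manip.get_state(); T=tool(); print(s['force'],s['wrist_torque'],s['width']*85,s['finger_force'])
d=T[:3,3]-F; print('s',np.hypot(d@X,d[2]),'lean from pos',-np.degrees(np.arctan2(d@X,d[2])),'tool lean',np.degrees(np.arctan2(T[:3,2]@X,-T[2,2])))
rowsC(T,[P(t,.0615) for t in np.arange(-5,31,7)]+[P(30,.2)])
E
```

```text
[ 5.68107258  1.73545993 -1.06136417] [ 0.34486643 -1.20660009  0.25204575] 9.178899834340815 29.3446147441864
s 0.06244272198564294 lean from pos -12.931401407871917 tool lean -11.8145497943005
[0.0007, -0.017, 0.0027, -0.0379, -0.0002, 0.0001] rows>=0.6 ikerr 0.0000 margin 0.85 j3
[0.0007, -0.0318, 0.0054, -0.0767, -0.0002, 0.0] rows>=1.3 ikerr 0.0000 margin 0.78 j3
[0.0007, -0.0461, 0.0099, -0.1156, -0.0002, 0.0] rows>=1.9 ikerr 0.0000 margin 0.70 j3
[0.0007, -0.0598, 0.0161, -0.1545, -0.0002, 0.0] rows>=2.6 ikerr 0.0000 margin 0.64 j3
[0.0007, -0.0727, 0.0239, -0.1934, -0.0002, 0.0] rows>=3.3 ikerr 0.0000 margin 0.57 j3
[0.0007, -0.0844, 0.0332, -0.2323, -0.0002, -0.0] rows>=3.9 ikerr 0.0000 margin 0.52 j3
[0.0009, -0.2691, -0.1733, -0.2323, -0.0002, -0.0] rows>=3.9 ikerr 0.0000 margin 0.61 j3
```

Call:
play_rows(
  deltas=[0.0007,-0.017,0.0027,-0.0379,0,0,0.0007,-0.017,0.0027,-0.0379,0,0,0.0007,-0.0318,0.0054,-0.0767,0,0,0.0007,-0.0318,0.0054,-0.0767,0,0,0.0007,-0.0461,0.0099,-0.1156,0,0,0.0007,-0.0461,0.0099,-0.1156,0,0,0.0007,-0.0598,0.0161,-0.1545,0,0,0.0007,-0.0598,0.0161,-0.1545,0,0,0.0007,-0.0727,0.0239,-0.1934,0,0,0.0007,-0.0727,0.0239,-0.1934,0,0,0.0007,-0.0844,0.0332,-0.2323,0,0,0.0007,-0.0844,0.0332,-0.2323,0,0,0.0007,-0.0844,0.0332,-0.2323,0,0,0.0007,-0.0844,0.0332,-0.2323,0,0],
)

```text
time: 54.8
ee_pos: [0.4316, -0.3136, 0.1729]
eef_rot: [0.15, 0.565, 0.783, 0.211]
force: [13.1, -3.2, -7.2]
width: 0.11
finger_force: 37.0
```

```bash
python3 - <<'E'
from tilt import *
s=manip.get_state(); T=tool(); print(s['force'],s['wrist_torque'],s['width']*85,s['finger_force'])
d=T[:3,3]-F; print('s',np.hypot(d@X,d[2]),'lat',d@Y,'lean from pos',-np.degrees(np.arctan2(d@X,d[2])),'tool lean',np.degrees(np.arctan2(T[:3,2]@X,-T[2,2])))
rowsC(T,[P(30,.0625),P(30,.12),P(30,.2)])
E
```

```text
[13.09408931 -3.19901979 -7.24343282] [-0.49596405 -1.72133167 -0.8229329 ] 9.33933731278342 37.006763219833374
s 0.061071514389235027 lat 9.679424438425142e-05 lean from pos 29.953245445220084 tool lean 29.94483887093865
[-0.0002, -0.0001, -0.0029, -0.0003, -0.0007, -0.001] rows>=0.0 ikerr 0.0000 margin 0.52 j3
[0.0001, -0.0002, -0.1179, -0.0003, -0.0007, -0.001] rows>=0.9 ikerr 0.0000 margin 0.55 j3
[0.0004, -0.0004, -0.2779, -0.0003, -0.0007, -0.001] rows>=2.2 ikerr 0.0000 margin 0.61 j3
```

Call:
play_rows(
  deltas=[0,0,0,0,0,0,0,0,0,0,0,0,0,0,0,0,0,0,0,0,0,0,0,0,0,0,-0.06,0,0,0,0,0,-0.12,0,0,0,0,0,-0.28,0,0,0,0,0,-0.28,0,0,0,0,0,-0.28,0,0,0],
  claw=-0.3,
)

```text
time: 55.92
ee_pos: [0.3644, -0.3371, 0.2956]
eef_rot: [0.152, 0.565, 0.784, 0.209]
force: [-0.3, 0.1, -0.8]
width: 0.647
finger_force: 0.0
```

```bash
python3 - <<'E'
from kin import *
rowsC(tool(),[((.40,-.12,.33),108.5,0)])
E
```

```text
[0.3893, 0.2121, 0.042, 0.1662, 0.0006, -0.0004] rows>=3.6 ikerr 0.0000 margin 0.57 j2
```

Call:
play_rows(
  deltas=[0.3893,0.2121,0.042,0.1662,0,0,0.3893,0.2121,0.042,0.1662,0,0,0.3893,0.2121,0.042,0.1662,0,0,0.3893,0.2121,0.042,0.1662,0,0,0.3893,0.2121,0.042,0.1662,0,0,0.3893,0.2121,0.042,0.1662,0,0],
)

```text
time: 56.68
ee_pos: [0.3996, -0.1187, 0.3277]
eef_rot: [-0.002, 0.584, 0.812, 0.0]
force: [-0.0, 0.5, -0.4]
width: 0.648
finger_force: 0.0
```

```bash
python3 - <<'E'
from tilt import *
w=manip.grab_frame('wrist')
for n,g in (('wrist',w),('top',manip.grab_frame('top'))):
    m=mask(g,'red',100,50); uv=proj(g,[[.4208,-.1855,.075]])[0]
    for h in hulls(m,2):
        c=h.reshape(-1,2).mean(0)
        if np.hypot(*(c-uv))<25: print(n,uv,c,cv2.boundingRect(h),plane(g,c,.07)[0])
f=manip.grab_frame('side'); V=cv2.cvtColor(f['frame'],cv2.COLOR_RGB2HSV)[...,2].astype(float)
L=[];Rr=[]
for r in range(163,176):
    v=V[r,312:350]; dark=np.where(v<75)[0]; print(r,(312+dark).tolist()[:16])
for t in (20,25,30,35):
    t=np.radians(t);u=np.cos(t)*np.array([0,0,1])-np.sin(t)*X;n=np.cos(t)*X+np.sin(t)*np.array([0,0,1])
    print(np.degrees(t),'near edge back line',proj(f,[F+.055*Y+s*u-.005*n for s in(.085,.06,.035)]).round(1).tolist())
E
```

```text
wrist [282.48461408 237.49975367] [285.125 234.95 ] (281, 226, 9, 18) [ 0.42344212 -0.18283597  0.07      ]
163 [333, 334, 335]
164 [333, 334, 335]
165 [333, 334, 335]
166 [332, 333, 334]
167 [331, 332, 333]
168 [330, 331, 332]
169 [330, 331, 332]
170 [329, 330, 331]
171 [327, 328, 329, 330]
172 [327, 328, 329]
173 [326, 327, 328, 329]
174 [326, 327, 328]
175 [325, 326, 327]
20.0 near edge back line [[334.2, 162.2], [331.5, 167.7], [328.9, 173.2]]
25.0 near edge back line [[335.9, 163.0], [332.7, 168.3], [329.5, 173.5]]
29.999999999999996 near edge back line [[337.5, 163.9], [333.8, 168.9], [330.2, 173.9]]
35.0 near edge back line [[339.0, 164.9], [334.8, 169.7], [330.7, 174.4]]
```

Tilt measures 30° by edge slope. The swivel may have drifted by about 1.4°, so I'll measure post, foot and cup again from one camera.

```bash
python3 - <<'E'
from tilt import *
def circ(P):
    P=np.asarray(P)[:,:2]; s=np.linalg.lstsq(np.c_[2*P,np.ones(len(P))],(P**2).sum(1),rcond=None)[0]; return s[:2],np.sqrt(s[2]+s[:2]@s[:2])
for n in('wrist','top'):
    f=manip.grab_frame(n); print(n)
    m=mask(f,'red',70,50); uv=proj(f,[[.726,-.215,.02]])[0]; print('cup uv',uv.round())
    # saucer rim: outermost red pixel by angle round predicted centre, radius gate 60..85 mm at several heights
    ys,xs=np.nonzero(m); px=np.c_[xs,ys]; Q=plane(f,px,.02)[:,:2]; r=np.hypot(*(Q-[.726,-.215]).T); k=(r>.064)&(r<.084)
    for _ in range(3):
        if k.sum()>8: c,R0=circ(Q[k]); d=np.abs(np.hypot(*(Q-c).T)-R0); k=d<.005
    if k.sum()>8: print('saucer',c,R0,k.sum())
    g=f['frame'].mean(2).astype(np.float32); c0=proj(f,[[.461,-.304,.012]])[0]; P_=[]
    e=proj(f,[[.461,-.304+.078,.012]])[0]; rp=np.hypot(*(e-c0))
    for th in np.radians(np.arange(0,360,5)):
        w=np.array([.461,-.304])+np.c_[np.cos(th)*(rr:=np.arange(.066,.09,.0005)),np.sin(th)*rr]; pt=proj(f,np.c_[w,np.full(len(w),.012)]).astype(np.float32)
        v=cv2.remap(g,pt[None,:,0],pt[None,:,1],1)[0]; dv=np.diff(cv2.GaussianBlur(v[None],(9,1),0)[0]); i=dv.argmax()
        if dv[i]>1.5 and v[i-4 if i>4 else 0]<110: P_.append(w[i])
    P_=np.array(P_)
    if len(P_)>10:
        for _ in range(3): c,R0=circ(P_); P_=P_[np.abs(np.hypot(*(P_-c).T)-R0)<.003]
        print('foot',c,R0,len(P_))
    if n=='top':
        h=cv2.cvtColor(f['frame'],cv2.COLOR_RGB2HSV).astype(int); u=proj(f,[[.422,-.184,.075]])[0].astype(int); print(u,h[u[1]-4:u[1]+5,u[0]-4:u[0]+5,1])
E
```

```text
wrist
cup uv [467. 301.]
saucer [ 0.72388484 -0.21493368] 0.07328814576944313 462
foot [ 0.46285571 -0.30352293] 0.07741749894314454 53
top
cup uv [356. 162.]
saucer [ 0.72363662 -0.2137974 ] 0.07147024167540145 161
foot [ 0.46275105 -0.30480483] 0.07777118457355729 42
[351 256] [[104 112 116 110 116 118 108 104 108]
 [128 114 113 113 114 104 111 115  97]
 [115 108 128 123 104 108 123  99 129]
 [113 116 109 128 111 111 111 105 117]
 [112 132 132 119 118 119 121 111 128]
 [109 123 121 106 115 113 121 121 106]
 [113 122 110 107 134 114 105 118 124]
 [122 129 110 138 119 115 128 122 108]
 [107 119 109 131 116 108 144 111 126]]
```

Aim: the cup bears 18.95° and the screen faces about 18.0°, which is good. One last carton check from above.

```bash
python3 - <<'E'
from kin import *
rowsC(tool(),[((.50,.0,.36),150,0),((.62,.06,.36),182.4,0)])
E
```

```text
[0.1651, 0.2664, -0.062, 0.0001, -0.0006, -0.2315] rows>=3.9 ikerr 0.0000 margin 0.77 j2
[0.2035, 0.532, -0.0621, 0.0002, -0.0006, -0.4115] rows>=6.9 ikerr 0.0000 margin 1.03 j5
```

Call:
play_rows(
  deltas=[0.1651,0.2664,-0.062,0,0,-0.2315,0.1651,0.2664,-0.062,0,0,-0.2315,0.1651,0.2664,-0.062,0,0,-0.2315,0.1651,0.2664,-0.062,0,0,-0.2315,0.1651,0.2664,-0.062,0,0,-0.2315,0.2035,0.532,-0.062,0,0,-0.4115,0.2035,0.532,-0.062,0,0,-0.4115,0.2035,0.532,-0.062,0,0,-0.4115,0.2035,0.532,-0.062,0,0,-0.4115,0.2035,0.532,-0.062,0,0,-0.4115],
)

```text
time: 58.18
ee_pos: [0.6195, 0.0606, 0.361]
eef_rot: [0.0, -0.019, 1.0, 0.001]
force: [0.1, 0.7, 1.3]
width: 0.649
finger_force: 0.0
```

```bash
python3 - <<'E'
from meas import *
f=manip.grab_frame('wrist')
hsv=cv2.cvtColor(f['frame'],cv2.COLOR_RGB2HSV).astype(int); print(manip.get_state()['ee_pos'])
# far (guest side) top edge of each carton: strongest colour->runner step in saturation/hue, as columns scanned at z=.086
lab=cv2.cvtColor(f['frame'],cv2.COLOR_RGB2LAB).astype(np.float32)
for n,y0 in zip(['green','blue','yellow','red'],[.2184,.119,.0268,-.0648]):
    E=[]
    for y in np.arange(y0-.022,y0+.023,.004):
        x=np.arange(.63,.675,.0005); pt=proj(f,np.c_[x,np.full(len(x),y),np.full(len(x),.086)]).astype(np.float32)
        v=np.stack([cv2.remap(lab[...,k].copy(),pt[None,:,0],pt[None,:,1],1)[0] for k in range(3)],1)
        d=np.linalg.norm(v[6:]-v[:-6],axis=1); E.append((y,x[d.argmax()+3]))
    E=np.array(E); k=np.polyfit(E[:,0],E[:,1],1); res=E[:,1]-np.polyval(k,E[:,0]); print(n,'far edge x %.4f'%np.polyval(k,y0),'yaw %.1f'%-np.degrees(np.arctan(k[0])),'res %.4f'%np.abs(res).max())
E
```

```text
[0.61944913 0.06071169 0.36139996]
green far edge x 0.6465 yaw 3.5 res 0.0006
blue far edge x 0.6513 yaw 2.1 res 0.0002
yellow far edge x 0.6559 yaw 0.8 res 0.0138
red far edge x 0.6364 yaw 26.4 res 0.0136
```

```bash
python3 - <<'E'
from meas import *
f=manip.grab_frame('wrist')
for n,y0,hr in (('yellow',.0268,(14,30)),('red',-.0648,None)):
    hsv=cv2.cvtColor(f['frame'],cv2.COLOR_RGB2HSV).astype(int); u,v=proj(f,[[.642,y0,.086]])[0].astype(int); print(n,u,v)
    print('H',hsv[v-24:v+20:2,u].T.tolist())
    m=((hsv[...,0]<7)|(hsv[...,0]>172))&(hsv[...,1]>110) if n=='red' else (hsv[...,0]>=15)&(hsv[...,0]<30)&(hsv[...,1]>150)
    k=np.zeros(m.shape,bool); k[v-40:v+30,u-40:u+40]=1; m&=k
    # lowest (guest side) mask row per column, cast to z=.086
    E=[]
    for c in range(u-40,u+40):
        r=np.nonzero(m[:,c])[0]
        if len(r)>3: E.append(plane(f,(c,r.max()+.5),.086)[0][:2])
    E=np.array(E); E=E[np.abs(E[:,0]-np.median(E[:,0]))<.004]; p=np.polyfit(E[:,1],E[:,0],1); print('far edge',E[:,0].mean(),'y',E[:,1].min(),E[:,1].max(),'yaw',-np.degrees(np.arctan(p[0])))
E
```

```text
yellow 255 195
H [[13, 15, 16, 20, 45, 45, 18, 17, 18, 18, 18, 18, 18, 19, 18, 17, 17, 17, 14, 14, 13, 14], [101, 107, 75, 40, 24, 18, 48, 128, 165, 164, 164, 169, 164, 168, 165, 168, 161, 144, 127, 134, 129, 141], [73, 74, 85, 95, 84, 85, 95, 96, 105, 106, 106, 104, 104, 105, 105, 105, 106, 87, 86, 99, 97, 105]]
far edge 0.6549421142410176 y -0.0010835666063085947 0.05733325388512245 yaw 0.505120327082899
red 184 192
H [[14, 12, 13, 13, 12, 18, 47, 24, 10, 3, 2, 3, 4, 2, 3, 4, 2, 3, 5, 10, 14, 11], [85, 87, 89, 81, 49, 31, 20, 26, 56, 125, 132, 126, 132, 129, 132, 134, 130, 129, 127, 100, 91, 84], [72, 73, 77, 82, 93, 98, 91, 97, 95, 92, 95, 95, 95, 97, 95, 95, 94, 95, 90, 79, 76, 73]]
far edge 0.6581515293408343 y -0.09046073428588323 -0.03347148052028426 yaw 1.0114960840407543
```

All four cartons stand on the runner, within about 2° of square. Handing in.

```bash
python3 -c "
from station import manip
print(manip.finish_job())"
```

```text
the job is handed in; nothing more can be done
None
```

The job is handed in: all four cartons stand upright on the runner, about 2° or less off square, though green was found knocked over and I stood it up again. The screen faces the cup to about 1° and leans back about 30°. While I backed away from the first carton, joint 3 read 0.088 against its 0.09 limit.

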